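Lid and stack the storage boxes

TASK

Put the storage boxes away in one stack: fit the loose lid from the sloping rack fully home on the open bottom box, stack the medium box on that lid, and the shallow box from the rack on top of it, each with its four corner feet down in the recesses of the lid below and with its label on the same side as the label of the bottom box. Set every piece down rather than dropping it, leave the bottom box standing where it is, and do not shift or knock over the other things on the table.

Things in the scene. Friction and masses are not known exactly. Their poses are not given: they have to be found in the camera images.
- bottom_box: Open, filled pale storage box, loose, upright on the table, 0.7 kg: body 120 (x) x 60 (y) x 55 mm on 6 mm feet, rim 61 mm above the table, walls 3 mm (opening 114 x 54), bobbins inside up to 50 mm above the table. Origin: centre of the underside at the feet tips; z up. Its label end (-x) faces the robot within 0.5 rad.
- loose_lid: Grey lid of the bottom box, loose, 0.08 kg: plate 124 (x) x 64 (y) x 9 mm; under it a plug 110 x 50 x 5 mm (lowest 2 mm 106 x 46) that drops into the opening until the plate rests on the rim. Same either way round. Origin: centre of the plug's underside; z out of the top face. Starts plug down in a rack bay, tilted 25 deg. Home: origin 56 mm above the bottom box's. Recesses: see lid_recess.
- lid_recess (a point): Centre of the loose lid's top face, 14 mm above its origin. In this face lie four square recesses 15.5 mm wide, 5 mm deep, centred at x = +-48, y = +-19 mm. The closed boxes have the same plate, overhanging the body by 2 mm all round, with the same recesses, fixed as their lid.
- medium_box: Closed pale box, loose on the table, turned any way, 0.2 to 0.4 kg, 60 mm tall: feet 6, body 120 (x) x 60 (y) x 45, fixed lid plate 124 x 64 x 9 mm. Four round feet 12 mm across (9 at the tip) at x = +-48, y = +-19 mm. Origin: centre of the underside at the feet tips; z up. Label on the -x end. Seated on the loose lid, its origin is 9 mm above the lid's origin.
- shallow_box: Closed pale box like the medium one but 35 mm tall: feet 6, body 20, lid plate 9 mm; 0.11 to 0.23 kg. Origin: centre of the underside at the feet tips; x along the length, z out of its top. Label on the -x end. Starts on its feet in the other rack bay, tilted 25 deg, label end down the slope. Seated on the medium box, its origin is 55 mm above that box's origin.
- bottom_box_label (a point): middle of the white label card on the -x end of the bottom box, 62 mm from its centre
- medium_box_label (a point): middle of the white label card on the -x end of the medium box, 62 mm from its centre; over it the lid plate has a thumb tab 26 mm wide that stands out 8 mm
- shallow_box_label (a point): middle of the white label card on the -x end of the shallow box, 62 mm from its centre; over it the lid plate has a thumb tab 26 mm wide that stands out 8 mm
- rack: Fixed beech rack, 270 wide (y), 130 deep (x), 96 mm tall: a board sloping up 25 deg from front (-x) to back. Origin on the table under the slope's middle, where the slope is 66 mm high. Two bays, middles at y = +-65 mm, a rib 6 wide, 5 high between; lip at the low edge 14 mm above the slope. What lies in a bay has its x up the slope, z square to it, its origin mid-slope.
- bead_tower: bystander: clear upright bead tower, 32 (x) x 83 (y) x 120 mm, standing close behind the bottom box; origin under its centre
- spool: bystander: white thread spool, 35 mm across, 58 mm tall, standing near the label end of the medium box; origin under its centre
- glue: bystander: tube of fabric glue, 38 x 136 (y) x 26 mm, lying in front of the rack; origin under its centre
- tin: bystander: flat round tin, 70 mm across, 23 mm tall; origin under its centre

How it is judged:
By the outcome, as a careful person would: the job done as asked, in the order asked, and still so for the second after the job is handed in, with the robot touching nothing.
It also fails if it takes over 72 s, if anything falls off the work surface, if the arm or the gripper's body presses on something with over 40 N, if the wrist force passes 120 N, or if a joint passes its speed limit or range.

ROBOT

A 6-joint arm with a two-finger parallel gripper is mounted at the origin on the work surface; the furniture and walls round the work are solid. World frame = base frame: x ahead of the robot, y to its left, z up, the work surface at z = 0. Lengths are in m, angles in rad, forces in N, time in s.
With the tool pointing down it reaches from about 0.35 to 0.975 m from the base axis. Payload 4.9 kg.
Tool frame: the origin (TCP) lies on the front face of the gripper's body, between the roots of the fingers; the fingertips stand 73 mm ahead of it and the grasp point (between the pads) lies 54 mm ahead of it; z points along the fingers, y is the line along which they close (so a half turn about z gives the same grasp; the last joint's range is limited). The gripper opens to 85 mm and grips with 20 to 120 N. Pads are 22 mm wide; open, the fingers measure 114 mm over their backs; the gripper's body (76 mm by 85 mm) begins 54 mm behind the grasp point. The pads swing forward as they close: fully open they stand 13 mm farther back than shut.
Start: joints at [-1.401, 0.053, 1.613, -0, 1.476, -0.119], TCP at [0.178, -0.599, 0.304] pointing down, gripper open.
Joint ranges: [-3.01, 3.01], [-1.01, 2.22], [0.06, 2.58], [-1.02, 4.17], [0.09, 2.62], [-3.14, 3.14]. Speed limits (rad/s): [2.57, 2.57, 3.14, 3.14, 3.14, 3.14].

INTERFACE

Orientations are given as a rotation vector (axis times angle).
In Python, from station import status, imaging, order gives the robot as it stands.
- The arm moves only by the tool arm_command, never from a script. Its argument "increments" is a list of rows, each an object with "slide": the shift along the tool's x, y, z in m, a list of three; "spin": the turn about the tool's z in degrees; "gripper": the opening, from -1 (shut) to 1 (fully open). In form: [{"slide": [x, y, z], "spin": spin, "gripper": gripper}, ...]. A call has 1 to 8 rows; each row is the pose to reach, as a shift and turn from the pose commanded when the call began, along the tool's axes at that moment; what a row does not reach only later rows make up. A row lasts 1/12 s, in which the tool goes at most 41.7 mm and 7.16 degrees, less where a joint would pass 70% of its speed; a pose out of reach is approached as far as the arm can. A call with a gripper value outside its range is refused whole. The fingers move at their own pace and stop on an object; "newtons" is the grip in N (left out, the last holds). Time passes only in rows, so rows that repeat a pose let the fingers close. It gives the time, the measured TCP pose, the force, the opening and the grip force at its end, in the units of the state.
- status.get_obs(): the state, without advancing time (a new reading comes with each control period).
- imaging.get_image(name): name is "scene" or "side" or "wrist"; returns a dict with "frame" (480x640x3 uint8, red, green, blue), "vfov" (degrees; the focal length in pixels is half the picture's height over the tangent of half this angle, whatever the lens; pixels are square), "cx", "cy" (the principal point, pixels), "k1" (the pictures are not rectified: a ray, as slopes to the right and down, at radius r is drawn at 1 + k1 r^2 times it, then the intrinsics apply), "view" (4x4, takes a point from world to camera coordinates); the wrist camera has in their place "mount" (4x4, takes a point from camera to tool coordinates, whose origin is the TCP and whose axes are the flange's). Camera axes: x right, y up, looking along -z (the intrinsics and any distortion apply to the point x, -y, -z); pixel columns grow to the right and rows downward; lengths in m; the calibration is good to about 2 mm. A picture is of the moment at which its call begins: read the wrist's pose just before it. There is no depth.
- order.finish_job(): hands the job in; it is judged then, once.
The state is a dict: "t": time; "q": joint angles; "dq": joint speeds; "effort": joint torques, N m; "tool_pos": TCP position; "tool_rot": TCP orientation; "contact_force": force on the tool from outside, world axes, zero at the start; "wrist_torque": the same for the moment, N m; "opening": finger opening in m; "grip_force": force on a finger pad.
Only numpy, scipy, OpenCV 4.12 (cv2) and the standard library are available. Lean on these libraries where they do the work, as an engineer would, in place of code of your own. Each camera call takes 0.05 s, during which the arm holds its last target. There are 200 camera calls.

## Working session

There is one attempt and no reset: what is moved stays moved. The work goes in short steps, Python scripts to look and compute and a tool call to move; the robot and the scene stay as the last step left them, time stands still between calls to the robot, and variables do not carry over. Pictures are saved under pics/ and viewed, at most 14 in all, crops included, and the job is handed in when it is done.

Besides the shell and the picture viewer there is one more tool, called after "Emit:" by a JSON object that holds its "op" and its "data". arm_command: Moves the arm, as the interface text tells. Its arguments: {"type":"object","properties":{"increments":{"type":"array","items":{"type":"object","properties":{"slide":{"type":"array","items":{"type":"number"}},"spin":{"type":"number"},"gripper":{"type":"number"}}}},"newtons":{"type":"number"}},"required":["increments"]}

```bash
mkdir -p pics; ls; cat > h.py <<'E'
import numpy as np, cv2
from station import status, imaging, order
from scipy.spatial.transform import Rotation as R
def grab(name, fn):
    o=status.get_obs(); d=imaging.get_image(name)
    if name=="wrist":
        T=np.eye(4);T[:3,:3]=R.from_rotvec(o["tool_rot"]).as_matrix();T[:3,3]=o["tool_pos"]
        d["view"]=np.linalg.inv(T@np.array(d["mount"]))
    cv2.imwrite("pics/"+fn+".png",d["frame"][:,:,::-1])
    np.save("pics/"+fn+".npy",d,allow_pickle=True); return d
def load(fn): return np.load("pics/"+fn+".npy",allow_pickle=True).item()
def K(d):
    f=240/np.tan(np.radians(d["vfov"])/2)
    return np.array([[f,0,d["cx"]],[0,f,d["cy"]],[0,0,1.]]),np.array([d["k1"],0,0,0,0.])
F=np.diag([1,-1,-1.])
def proj(d,P):
    V=np.array(d["view"]);k,D=K(d)
    p=(np.atleast_2d(P)@V[:3,:3].T+V[:3,3])@F
    u=p[:,:2]/p[:,2:]; u=u*(1+d["k1"]*(u**2).sum(1,keepdims=True))
    return u*k[0,0]+k[:2,2]
def onplane(d,uv,z):
    V=np.array(d["view"]);k,D=K(d)
    n=cv2.undistortPoints(np.array(uv,float).reshape(-1,1,2),k,D)[:,0]
    r=(np.c_[n,np.ones(len(n))]@F)@V[:3,:3]; c=-V[:3,:3].T@V[:3,3]
    return c+r*((z-c[2])/r[:,2])[:,None]
E
python3 - <<'E'
from h import *
for n in("scene","side","wrist"):
    d=grab(n,n+"0"); V=np.array(d["view"]); print(n,d["vfov"],d["cx"],d["cy"],d["k1"],(-V[:3,:3].T@V[:3,3]).round(3))
print(status.get_obs())
E
```

```text
pics
scene 52.910072517229814 319.63439654071715 240.90048214511495 -0.08696012806447152 [-0.218  1.033  0.639]
side 55.48625539603891 323.2929289680756 231.28053895008296 -0.04499642101350696 [0.47  0.883 0.736]
wrist 67.30057635357359 319.782637027375 238.89675490186593 -0.06661617194111782 [ 0.242 -0.58   0.373]
{'t': 0.15, 'q': array([-1.40101250e+00,  5.32512273e-02,  1.61395730e+00, -6.61625350e-06,
        1.47599902e+00, -1.19004619e-01]), 'dq': array([ 7.85262461e-05, -1.85634806e-03, -5.80467687e-03, -3.07279105e-04,
       -7.78524910e-04, -1.07652270e-04]), 'effort': array([ 2.26563102e-04, -3.94243455e+01, -3.70720732e+01, -9.71047575e-05,
        4.68233673e-03,  8.34067748e-06]), 'tool_pos': array([ 0.17792933, -0.59876151,  0.30292953]), 'tool_rot': array([-3.10730135e+00, -4.51821850e-01,  7.47017246e-05]), 'contact_force': array([ 0.59502147,  0.09835839, -0.03298852]), 'wrist_torque': array([-0.0552814 ,  0.03647461,  0.00400358]), 'grip_force': 0.0, 'opening': 0.08564600465475017}
```

View pics/scene0.png

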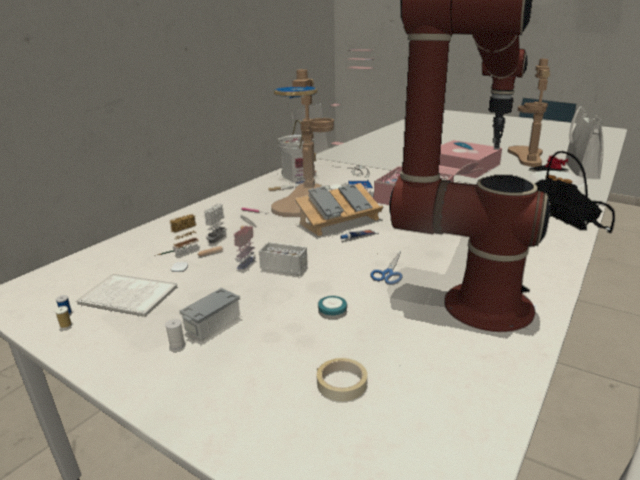

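View pics/side0.png

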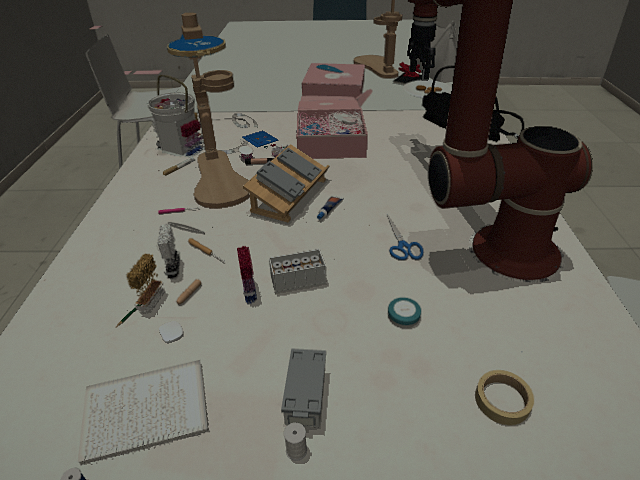

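```bash
python3 - <<'E'
from h import *
s=cv2.imread("pics/side0.png");c=cv2.imread("pics/scene0.png")
a=cv2.resize(s[135:225,235:355],(400,300),interpolation=3);b=cv2.resize(c[175:250,290:390],(400,300),interpolation=3)
e=cv2.resize(s[340:470,265:345],(184,300),interpolation=3);f=cv2.resize(s[240:300,230:335],(525,300),interpolation=3)
cv2.imwrite("pics/c1.png",np.vstack([np.hstack([a,b]),np.hstack([e,f,np.zeros((300,91,3),np.uint8)])]))
d=load("side0")
for n,uv,z in(("bb",(299,266),.061),("mb",(305,375),.06),("rack",(287,180),.08),("spool",(295,430),.058),("tin",(405,308),.023),("glue",(330,207),.02),("tower",(247,275),.06)): print(n,onplane(d,[uv],z).round(3))
E
```

```text
bb [[0.537 0.126 0.061]]
mb [[0.513 0.409 0.06 ]]
rack [[ 0.586 -0.212  0.08 ]]
spool [[0.525 0.509 0.058]]
tin [[0.311 0.217 0.023]]
glue [[ 0.467 -0.166  0.02 ]]
tower [[0.649 0.153 0.06 ]]
```

View pics/c1.png

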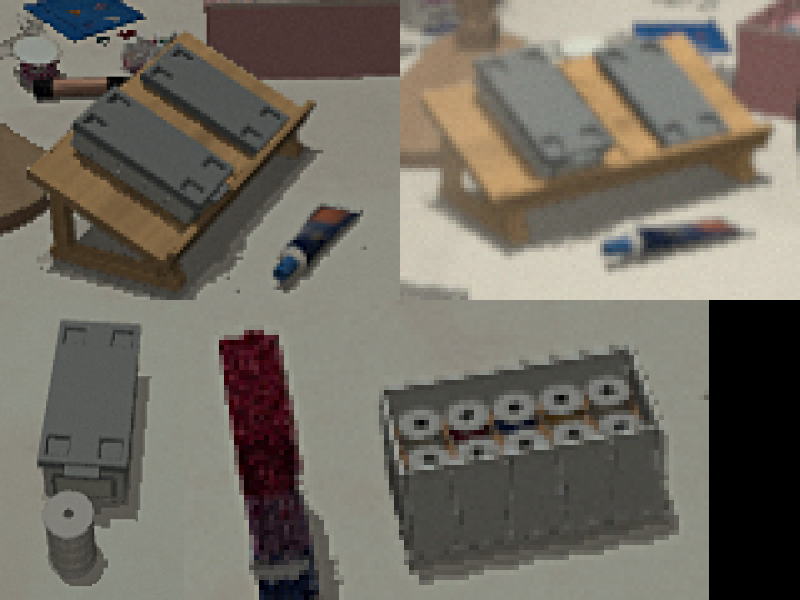

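```bash
cat >> h.py <<'E'
def tri(u1,u2,a="scene0",b="side0"):
    Ps,us=[],[]
    for n,u in((a,u1),(b,u2)):
        d=load(n);k,D=K(d);us.append(cv2.undistortPoints(np.array(u,float).reshape(1,1,2),k,D)[0,0])
        Ps.append(F@np.array(d["view"])[:3])
    p=cv2.triangulatePoints(Ps[0],Ps[1],us[0],us[1])[:,0];return p[:3]/p[3]
def yaw():
    M=R.from_rotvec(status.get_obs()["tool_rot"]).as_matrix();return np.arctan2(M[1,0],M[0,0])
def go(p,yw):
    "slide/spin from measured pose to TCP p, yaw yw (tool x direction)"
    o=status.get_obs();M=R.from_rotvec(o["tool_rot"]).as_matrix()
    dy=(yw-yaw()+np.pi)%(2*np.pi)-np.pi
    print("slide mm",(M.T@(np.array(p)-o["tool_pos"])*1e3).round(1),"spin",(-np.degrees(dy)).round(2),"t",o["t"].__round__(2))
E
python3 - <<'E'
from h import *
print("hoop",tri((297,91),(195,45)),"post top",tri((302,70),(190,15)),"ring",tri((318,124),(215,80)))
d=load("wrist0");print(np.array(d["mount"]).round(3),yaw())
go([.50,-.21,.40],0)
E
```

```text
hoop [ 0.82218032 -0.36387897  0.4078453 ] post top [ 0.83705906 -0.41786066  0.4725632 ] ring [ 0.81098649 -0.47397749  0.27438094]
[[-0.     0.964  0.266  0.067]
 [ 1.     0.001 -0.001  0.001]
 [-0.001  0.266 -0.964 -0.07 ]
 [ 0.     0.     0.     1.   ]] 0.2887889305977014
slide mm [ 419.5 -281.1  -96.5] spin 16.55 t 0.15
```

Emit:
{"op": "arm_command", "data": {"increments": [{"slide": [0, 0, -0.04], "spin": 0, "gripper": 1}, {"slide": [0.02, 0, -0.08], "spin": 0, "gripper": 1}, {"slide": [0.3, -0.2, -0.1], "spin": 16.5, "gripper": 1}, {"slide": [0.3, -0.2, -0.1], "spin": 16.5, "gripper": 1}, {"slide": [0.3, -0.2, -0.1], "spin": 16.5, "gripper": 1}, {"slide": [0.3, -0.2, -0.1], "spin": 16.5, "gripper": 1}, {"slide": [0.3, -0.2, -0.1], "spin": 16.5, "gripper": 1}, {"slide": [0.3, -0.2, -0.1], "spin": 16.5, "gripper": 1}], "newtons": 25}}

```text
t: 0.82
tool_pos: [0.3503, -0.3955, 0.3974]
tool_rot: [-3.141, -0.001, 0.0]
contact_force: [0.0, 0.4, -0.4]
opening: 0.0854
grip_force: 0.0
```

```bash
python3 -c "
from h import *
go([.60,-.21,.38],0)"
```

```text
slide mm [ 249.7 -185.4   17.4] spin 0.02 t 0.82
```

Emit:
{"op": "arm_command", "data": {"increments": [{"slide": [0.25, -0.185, 0.017], "spin": 0, "gripper": 1}, {"slide": [0.25, -0.185, 0.017], "spin": 0, "gripper": 1}, {"slide": [0.25, -0.185, 0.017], "spin": 0, "gripper": 1}, {"slide": [0.25, -0.185, 0.017], "spin": 0, "gripper": 1}, {"slide": [0.25, -0.185, 0.017], "spin": 0, "gripper": 1}, {"slide": [0.25, -0.185, 0.017], "spin": 0, "gripper": 1}, {"slide": [0.25, -0.185, 0.017], "spin": 0, "gripper": 1}, {"slide": [0.25, -0.185, 0.017], "spin": 0, "gripper": 1}]}}

```text
t: 1.48
tool_pos: [0.602, -0.2088, 0.3793]
tool_rot: [-3.14, -0.007, 0.001]
contact_force: [-1.2, -1.1, -0.9]
opening: 0.0852
grip_force: 0.0
```

```bash
python3 -c "
from h import *
o=status.get_obs();print(o['tool_pos'],o['dq'].round(3));d=grab('wrist','w1')"
```

```text
[ 0.60197887 -0.20878097  0.37932009] [ 0.298  0.294 -0.281 -0.039  0.004  0.299]
```

View pics/w1.png

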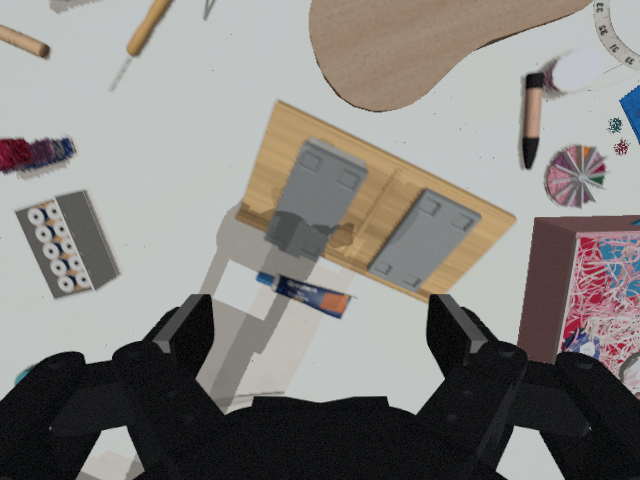

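```bash
cat >> h.py <<'E'
from scipy.optimize import minimize
from scipy.ndimage import map_coordinates
def rect(cx,cy,w,h,z,n):
    t=np.linspace(-.5,.5,n)[1:-1];o=np.full_like(t,.5)
    q=np.vstack([np.c_[t,o],np.c_[t,-o],np.c_[o,t],np.c_[-o,t]])
    return np.c_[cx+q[:,0]*w,cy+q[:,1]*h,np.full(len(q),z)]
def plate(top):  # top face outline + recesses
    return np.vstack([rect(0,0,.124,.064,top,60)]+[rect(a*.048,b*.019,.0155,.0155,top,12) for a in(1,-1) for b in(1,-1)])
RIM=np.vstack([rect(0,0,.120,.060,.061,60),rect(0,0,.114,.054,.061,50)])
def pose(p,tilt=0):  # p=x,y,yaw,z
    return R.from_euler("ZY",[p[2],-tilt]).as_matrix(),np.array([p[0],p[1],p[3]])
def fit(ds,pts,p0,tilt=0,free=3,sig=(4,2,1)):
    p=np.array(p0,float)
    for s in sig:
        G=[]
        for d in ds:
            g=cv2.GaussianBlur(cv2.cvtColor(d["frame"],cv2.COLOR_RGB2GRAY).astype(np.float32),(0,0),s)
            G.append(np.hypot(cv2.Sobel(g,5,1,0),cv2.Sobel(g,5,0,1)))
        def c(v):
            q=p.copy();q[:free]=v;M,t=pose(q,tilt);W=pts@M.T+t
            return -sum(np.minimum(map_coordinates(g,proj(d,W)[:,::-1].T,order=1),90).mean() for g,d in zip(G,ds))
        st=np.array([.004,.004,.04,.004])[:free]*s/2
        r=minimize(c,p[:free],method="Nelder-Mead",options=dict(initial_simplex=np.vstack([p[:free]]+[p[:free]+e for e in np.diag(st)]),xatol=1e-5,fatol=1e-4))
        p[:free]=r.x
    return p,-r.fun
def overlay(d,W,fn,box=None,sc=1):
    im=d["frame"][:,:,::-1].copy();im=cv2.resize(im,None,fx=sc,fy=sc,interpolation=3)
    for u in proj(d,W)*sc: cv2.circle(im,tuple(int(v) for v in u.round()),0,(0,255,0),-1)
    cv2.imwrite("pics/"+fn+".png",im)
TL=np.radians(25)
E
python3 - <<'E'
from h import *
d=load("w1")
for n,uv,h in(("shallow",(330,190),.035),("lid",(428,237),.014)):
    c=onplane(d,[uv],.066+h*.9)[0]; M,t=pose([0,0,np.radians(-26),0],TL); o=c-M@[0,0,h]
    p0=[o[0],o[1],np.radians(-26),.066];print(n,np.round(p0,3))
    for f in(3,4):
        p,s=fit([d],plate(h),p0,TL,f);print(p.round(4),np.degrees(p[2]).round(1),round(s,1))
c=onplane(d,[(66,245)],.061)[0];p,s=fit([d],RIM,[c[0],c[1],.3,0]);print("bb",p.round(4),s)
E
```

```text
shallow [ 0.635 -0.226 -0.454  0.066]
[ 0.6378 -0.2154 -0.4279  0.066 ] -24.5 37.6
[ 0.6375 -0.2152 -0.428   0.0726] -24.5 38.9
lid [ 0.575 -0.328 -0.454  0.066]
[ 0.5818 -0.324  -0.4242  0.066 ] -24.3 41.9
[ 0.5785 -0.3253 -0.4286  0.0756] -24.6 43.1
bb [0.551  0.0884 0.2518 0.    ] 60.173274993896484
```

```bash
python3 -c "
from h import *
M,t=pose([.5805,-.3245,-.4265,.070],TL);c=t+M@[0,0,.0095];print(c);go([c[0],c[1],.285],-.4265)"
```

```text
[ 0.57684478 -0.3228391   0.07860992]
slide mm [-26.8 115.2  93.5] spin 24.79 t 1.53
```

Emit:
{"op": "arm_command", "data": {"increments": [{"slide": [-0.027, 0.115, 0.093], "spin": 24.6, "gripper": 1}, {"slide": [-0.027, 0.115, 0.093], "spin": 24.6, "gripper": 1}, {"slide": [-0.027, 0.115, 0.093], "spin": 24.6, "gripper": 1}, {"slide": [-0.027, 0.115, 0.093], "spin": 24.6, "gripper": 1}, {"slide": [-0.027, 0.115, 0.093], "spin": 24.6, "gripper": 1}, {"slide": [-0.027, 0.115, 0.093], "spin": 24.6, "gripper": 1}, {"slide": [-0.027, 0.115, 0.093], "spin": 24.6, "gripper": 1}]}}

```text
t: 2.12
tool_pos: [0.5727, -0.327, 0.2883]
tool_rot: [-3.07, 0.667, -0.001]
contact_force: [0.2, -0.3, 0.4]
opening: 0.0854
grip_force: 0.0
```

```bash
python3 - <<'E'
from h import *
o=status.get_obs();print(o['tool_pos'],o['dq'].round(3));d=grab('wrist','w2');d1=load("w1")
for n,p0,h in(("shallow",[.6376,-.2153,-.428,.07],.035),("lid",[.580,-.3245,-.4265,.07],.014)):
    for ds in([d],[d,d1]):
        p,s=fit(ds,plate(h),p0,TL,4,(3,1.5,1));print(n,p.round(4),np.degrees(p[2]).round(1),round(s,1))
        M,t=pose(p,TL);W=plate(h)@M.T+t
    if n=="shallow":
        W0=W
overlay(d,np.vstack([W0,W]),"o2")
E
```

```text
[ 0.57273176 -0.326999    0.28831418] [ 0.018 -0.017 -0.018 -0.002 -0.002  0.002]
shallow [ 0.6356 -0.2316 -0.424   0.1095] -24.3 53.7
shallow [ 0.6382 -0.2156 -0.4266  0.0756] -24.4 75.5
lid [ 0.581  -0.3287 -0.4278  0.0764] -24.5 36.7
lid [ 0.5797 -0.328  -0.4281  0.0725] -24.5 77.1
```

View pics/o2.png

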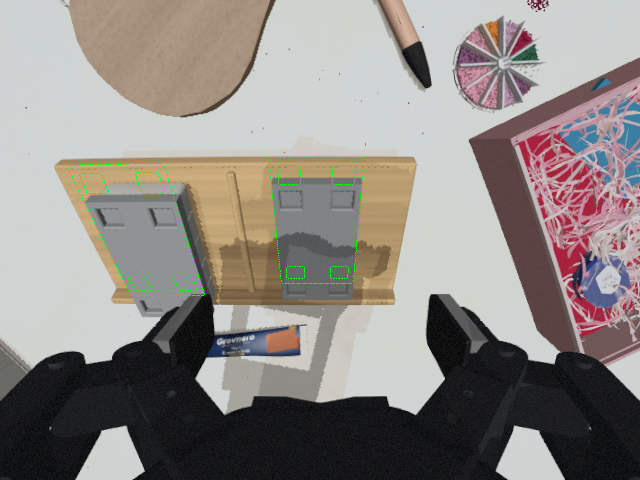

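```bash
python3 - <<'E'
from h import *
d=load("w2");d1=load("w1");Ws=[]
for n,uv,h in(("shallow",(145,247),.035),("lid",(318,237),.014)):
    c=onplane(d,[uv],.066+h*.9)[0]; M,t=pose([0,0,np.radians(-24.5),0],TL); o=c-M@[0,0,h]
    p0=[o[0],o[1],-.428,.066];print(n,np.round(p0,4))
    for ds,f in(([d],3),([d],4),([d,d1],4)):
        p,s=fit(ds,plate(h),p0,TL,f,(2,1.5,1));print(p.round(4),np.degrees(p[2]).round(1),round(s,1))
        if f==4 and len(ds)==1: M,t=pose(p,TL);Ws.append(plate(h)@M.T+t)
overlay(d,np.vstack(Ws),"o2b")
E
```

```text
shallow [ 0.6321 -0.2073 -0.428   0.066 ]
[ 0.6204 -0.1997 -0.2582  0.066 ] -14.8 44.8
[ 0.6196 -0.2065 -0.4269  0.0652] -24.5 57.5
[ 0.6195 -0.2066 -0.4296  0.0653] -24.6 92.0
lid [ 0.5714 -0.3256 -0.428   0.066 ]
[ 0.5708 -0.3242 -0.4308  0.066 ] -24.7 27.0
[ 0.5666 -0.3221 -0.4283  0.0745] -24.5 42.7
[ 0.5669 -0.3226 -0.429   0.0654] -24.6 89.5
```

View pics/o2b.png

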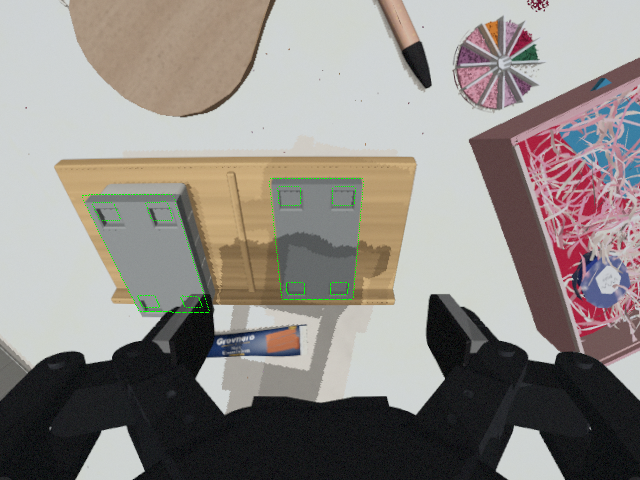

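```bash
python3 -c "
from h import *
M,t=pose([.5669,-.3226,-.429,.0654],TL);c=t+M@[0,0,.0095];print(c);go([c[0],c[1],.137],-.429);print(status.get_obs()['tool_pos'])"
```

```text
[ 0.56324895 -0.32092997  0.07400992]
slide mm [-11.7  -1.2 152.1] spin 0.1 t 2.17
[ 0.5731326  -0.32674361  0.28917207]
```

Emit:
{"op": "arm_command", "data": {"increments": [{"slide": [-0.0117, -0.001, 0.04], "spin": 0, "gripper": 1}, {"slide": [-0.0117, -0.001, 0.08], "spin": 0, "gripper": 1}, {"slide": [-0.0117, -0.001, 0.11], "spin": 0, "gripper": 1}, {"slide": [-0.0117, -0.001, 0.135], "spin": 0, "gripper": 1}, {"slide": [-0.0117, -0.001, 0.145], "spin": 0, "gripper": 1}, {"slide": [-0.0117, -0.001, 0.15], "spin": 0, "gripper": 1}, {"slide": [-0.0117, -0.001, 0.152], "spin": 0, "gripper": 1}, {"slide": [-0.0117, -0.001, 0.152], "spin": 0, "gripper": 1}]}}

```text
t: 2.83
tool_pos: [0.5635, -0.3217, 0.1377]
tool_rot: [3.069, -0.667, 0.005]
contact_force: [-0.6, -0.9, 0.7]
opening: 0.0855
grip_force: 0.0
```

Emit:
{"op": "arm_command", "data": {"increments": [{"slide": [0, 0, 0], "spin": 0, "gripper": 0.2}, {"slide": [0, 0, 0], "spin": 0, "gripper": 0.2}, {"slide": [0, 0, 0], "spin": 0, "gripper": 0.2}, {"slide": [0, 0, 0], "spin": 0, "gripper": 0.2}, {"slide": [0, 0, 0], "spin": 0, "gripper": 0.2}], "newtons": 25}}

```text
t: 3.25
tool_pos: [0.5634, -0.3221, 0.1382]
tool_rot: [3.069, -0.668, 0.006]
contact_force: [-1.4, 0.9, 6.2]
opening: 0.0636
grip_force: 28.3
```

Emit:
{"op": "arm_command", "data": {"increments": [{"slide": [0, 0, -0.02], "spin": 0, "gripper": 0.2}, {"slide": [0, 0, -0.06], "spin": 0, "gripper": 0.2}, {"slide": [0, 0, -0.1], "spin": 0, "gripper": 0.2}, {"slide": [0, 0, -0.13], "spin": 0, "gripper": 0.2}, {"slide": [0, 0, -0.13], "spin": 0, "gripper": 0.2}]}}

```text
t: 3.67
tool_pos: [0.565, -0.3234, 0.2756]
tool_rot: [3.064, -0.667, 0.022]
contact_force: [1.0, -0.5, 0.9]
opening: 0.0633
grip_force: 28.2
```

```bash
python3 - <<'E'
from h import *
d=load("side0");d1=load("w1")
for n,uv in(("scis tip",(390,216)),("scis",(407,250)),("glue nr",(320,218)),("bb corner r",(326,284)),("awl",(222,262)),("tower",(252,300)),("mat tin",(405,320))): print(n,onplane(d,[uv],0).round(3)[0,:2])
for n,uv in(("scis tip",(222,398)),("glue",(258,277)),("glue2",(340,318)),("bb",(60,298))): print("w1",n,onplane(d1,[uv],0.01).round(3)[0,:2])
o=status.get_obs();print(o["opening"],o["grip_force"],o["contact_force"].round(1))
go([.43,-.02,.20],.25)
E
```

```text
scis tip [ 0.301 -0.149]
scis [ 0.274 -0.001]
glue nr [ 0.495 -0.141]
bb corner r [0.478 0.12 ]
awl [0.734 0.042]
tower [0.643 0.17 ]
mat tin [0.31 0.23]
w1 scis tip [ 0.305 -0.066]
w1 glue [ 0.496 -0.129]
w1 glue2 [ 0.437 -0.237]
w1 bb [0.462 0.149]
0.06328170652627998 28.150337040424347 [ 1.  -0.5  0.9]
slide mm [-249.9 -220.1   71.2] spin -38.88 t 3.67
```

Emit:
{"op": "arm_command", "data": {"increments": [{"slide": [-0.237, -0.215, 0.03], "spin": -38.9, "gripper": 0.2}, {"slide": [-0.237, -0.215, 0.03], "spin": -38.9, "gripper": 0.2}, {"slide": [-0.237, -0.215, 0.03], "spin": -38.9, "gripper": 0.2}, {"slide": [-0.237, -0.215, 0.05], "spin": -38.9, "gripper": 0.2}, {"slide": [-0.237, -0.215, 0.071], "spin": -38.9, "gripper": 0.2}, {"slide": [-0.237, -0.215, 0.071], "spin": -38.9, "gripper": 0.2}, {"slide": [-0.237, -0.215, 0.071], "spin": -38.9, "gripper": 0.2}, {"slide": [-0.237, -0.215, 0.071], "spin": -38.9, "gripper": 0.2}]}}

```text
t: 4.33
tool_pos: [0.4344, -0.0256, 0.1932]
tool_rot: [-3.117, -0.392, 0.001]
contact_force: [0.3, -0.1, -0.1]
opening: 0.0636
grip_force: 28.1
```

Emit:
{"op": "arm_command", "data": {"increments": [{"slide": [0, 0, 0], "spin": 0, "gripper": 0.2}]}}

```text
t: 4.42
tool_pos: [0.4316, -0.0227, 0.1901]
tool_rot: [-3.111, -0.399, 0.011]
contact_force: [0.8, -0.1, -1.7]
opening: 0.0631
grip_force: 28.2
```

```bash
python3 - <<'E'
from h import *
go([.44,-.03,.105],.25)
d=grab("wrist","w3")
p,s=fit([d],RIM,[.55,.09,.25,0]);print(p.round(4),s)
E
```

```text
slide mm [ 6.8  9.6 85. ] spin 0.29 t 4.42
[0.5604 0.0907 0.2267 0.    ] 22.724084854125977
```

Emit:
{"op": "arm_command", "data": {"increments": [{"slide": [0.005, 0.006, 0.04], "spin": 0, "gripper": 0.2}, {"slide": [0.005, 0.006, 0.075], "spin": 0, "gripper": 0.2}, {"slide": [0.005, 0.006, 0.09], "spin": 0, "gripper": 0.2}, {"slide": [0.005, 0.006, 0.096], "spin": 0, "gripper": 0.2}, {"slide": [0.005, 0.006, 0.102], "spin": 0, "gripper": 0.2}, {"slide": [0.005, 0.006, 0.108], "spin": 0, "gripper": 0.2}, {"slide": [0.005, 0.006, 0.112], "spin": 0, "gripper": 0.2}, {"slide": [0.005, 0.006, 0.112], "spin": 0, "gripper": 0.2}]}}

```text
t: 5.13
tool_pos: [0.4454, -0.0326, 0.0852]
tool_rot: [3.116, 0.391, 0.011]
contact_force: [2.8, 1.4, 4.8]
opening: 0.0632
grip_force: 29.2
```

Emit:
{"op": "arm_command", "data": {"increments": [{"slide": [0, 0, 0.004], "spin": 0, "gripper": 0.2}, {"slide": [0, 0, 0.008], "spin": 0, "gripper": 0.2}, {"slide": [0, 0, 0.011], "spin": 0, "gripper": 0.2}, {"slide": [0, 0, 0.013], "spin": 0, "gripper": 0.2}, {"slide": [0, 0, 0.013], "spin": 0, "gripper": 0.2}]}}

```text
t: 5.55
tool_pos: [0.4447, -0.0327, 0.0717]
tool_rot: [3.114, 0.392, 0.008]
contact_force: [3.0, 0.4, 4.5]
opening: 0.0631
grip_force: 29.6
```

Emit:
{"op": "arm_command", "data": {"increments": [{"slide": [0, 0, 0.002], "spin": 0, "gripper": 0.2}, {"slide": [0, 0, 0.003], "spin": 0, "gripper": 0.2}, {"slide": [0, 0, 0.003], "spin": 0, "gripper": 0.2}]}}

```text
t: 5.8
tool_pos: [0.4438, -0.0324, 0.0679]
tool_rot: [3.115, 0.392, 0.005]
contact_force: [3.9, 0.6, 6.9]
opening: 0.0636
grip_force: 30.0
```

Emit:
{"op": "arm_command", "data": {"increments": [{"slide": [0, 0, 0], "spin": 0, "gripper": 0.8}, {"slide": [0, 0, 0], "spin": 0, "gripper": 0.8}, {"slide": [0, 0, -0.001], "spin": 0, "gripper": 0.8}, {"slide": [0, 0, -0.001], "spin": 0, "gripper": 0.8}]}}

```text
t: 6.13
tool_pos: [0.4413, -0.0317, 0.0667]
tool_rot: [-3.116, -0.392, 0.004]
contact_force: [0.4, 1.2, -0.5]
opening: 0.0772
grip_force: 0.0
```

Emit:
{"op": "arm_command", "data": {"increments": [{"slide": [0, 0, 0], "spin": 0, "gripper": 0.2}, {"slide": [0, 0, 0], "spin": 0, "gripper": 0.2}, {"slide": [0, 0, 0], "spin": 0, "gripper": 0.2}, {"slide": [0, 0, 0], "spin": 0, "gripper": 0.2}]}}

```text
t: 6.47
tool_pos: [0.4421, -0.0319, 0.0673]
tool_rot: [-3.117, -0.392, 0.001]
contact_force: [-0.3, 0.4, 0.1]
opening: 0.0632
grip_force: 28.0
```

Emit:
{"op": "arm_command", "data": {"increments": [{"slide": [0, 0, -0.01], "spin": 0, "gripper": 0.2}, {"slide": [0, 0, -0.05], "spin": 0, "gripper": 0.2}, {"slide": [0, 0, -0.09], "spin": 0, "gripper": 0.2}, {"slide": [0, 0, -0.13], "spin": 0, "gripper": 0.2}, {"slide": [0.05, 0, -0.15], "spin": 0, "gripper": 0.2}, {"slide": [0.05, 0, -0.15], "spin": 0, "gripper": 0.2}, {"slide": [0.05, 0, -0.15], "spin": 0, "gripper": 0.2}, {"slide": [0.05, 0, -0.15], "spin": 0, "gripper": 0.2}]}}

```text
t: 7.13
tool_pos: [0.4908, -0.0194, 0.2181]
tool_rot: [3.117, 0.393, -0.0]
contact_force: [-1.2, 0.2, -1.1]
opening: 0.0632
grip_force: 28.6
```

```bash
python3 - <<'E'
from h import *
o=status.get_obs();print(o["tool_pos"],o["dq"].round(2),o["opening"])
d=grab("wrist","w4")
for p0 in([.55,.09,.25,0],[.54,.10,.25,0]):
    p,s=fit([d],RIM,p0);print(p.round(4),s)
M,t=pose(p);overlay(d,RIM@M.T+t,"o4")
E
```

```text
[ 0.49076965 -0.01940172  0.21811942] [-0.01  0.01  0.06 -0.    0.   -0.  ] 0.06321288567695621
[0.5478 0.0878 0.2525 0.    ] 52.515464782714844
[0.5436 0.1031 0.2582 0.    ] 59.49547576904297
```

View pics/o4.png

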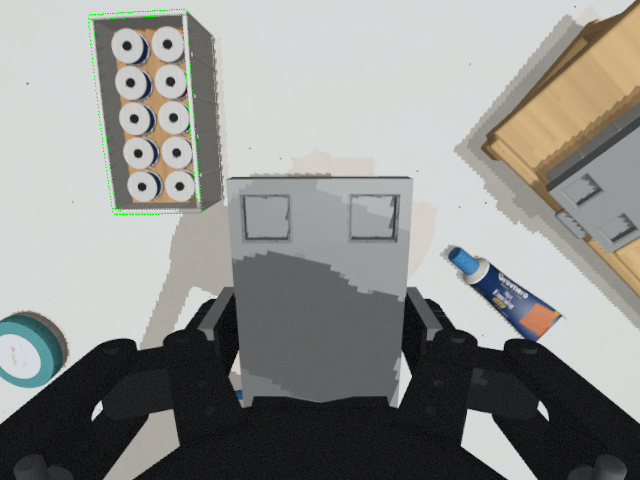

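```bash
cat >> h.py <<'E'
def local(P,d):  # world xy -> tool frame of picture d
    T=np.linalg.inv(np.array(d["mount"])@np.array(d["view"]))
    T=np.linalg.inv(d["view"])@np.linalg.inv(np.array(d["mount"]))
    return np.linalg.inv(T)@np.r_[P,1]
E
python3 - <<'E'
from h import *
d=load("w4");T=np.linalg.inv(d["view"])@np.linalg.inv(np.array(d["mount"]))
yw=np.arctan2(T[1,0],T[0,0]);print("tcp",T[:3,3].round(4),yw.round(4))
P=plate(.014);P=P[P[:,0]>.015]
z=T[2,3]-.0673
for x0 in(0,.006,-.006):
    p,s=fit([d],P,[*(T[:3,3]+T[:3,0]*x0)[:2],yw,z],0,3,(2,1));l=np.linalg.inv(T)@np.r_[p[:2],z,1]
    print(p.round(4),round(s,1),"in tool mm",(l[:3]*1e3).round(1),"dyaw deg",np.degrees(p[2]-yw).round(2))
    p4,s=fit([d],P,p,0,4,(2,1));l=np.linalg.inv(T)@np.r_[p4[:2],p4[3],1];print("  4:",(l[:3]*1e3).round(1),np.degrees(p4[2]-yw).round(2),round(s,1))
b=np.array([.5436,.1031,0]);print("box rel", (np.linalg.inv(T)@np.r_[b,1]*1e3).round(1),np.degrees(.2582-yw).round(2))
for f in(3,4):print(fit([d],RIM,[*b[:2],.2582,0],0,f,(2,1)))
E
```

```text
tcp [ 0.4908 -0.0194  0.2181] 0.2511
[ 0.4904 -0.0204  0.255   0.1508] 44.4 in tool mm [-0.5  0.8 67.3] dyaw deg 0.22
  4: [-0.4  0.7 66. ] 0.32 44.2
[ 0.4992 -0.0189  0.282   0.1508] 28.6 in tool mm [ 8.3  1.7 67.3] dyaw deg 1.77
  4: [ 8.5  1.5 66.5] 1.9 29.7
[ 0.4845 -0.0216  0.2502  0.1508] 84.2 in tool mm [-6.6  0.6 67.3] dyaw deg -0.05
  4: [-6.6  0.6 67.1] 0.03 84.2
box rel [  81.7 -105.6  218.1 1000. ] 0.41
(array([0.54751096, 0.10373252, 0.2610664 , 0.        ]), np.float64(54.09238052368164))
(array([ 0.54588054,  0.10594122,  0.25204336, -0.00628031]), np.float64(71.13748168945312))
```

Emit:
{"op": "arm_command", "data": {"increments": [{"slide": [0.03, 0, 0], "spin": 0, "gripper": 0.2}, {"slide": [0.06, 0, 0], "spin": 0, "gripper": 0.2}, {"slide": [0.06, 0, 0], "spin": 0, "gripper": 0.2}, {"slide": [0.06, 0, 0], "spin": 0, "gripper": 0.2}]}}

```text
t: 7.52
tool_pos: [0.548, -0.0046, 0.2152]
tool_rot: [-3.116, -0.393, 0.008]
contact_force: [0.0, -0.2, -0.6]
opening: 0.063
grip_force: 28.6
```

```bash
python3 - <<'E'
from h import *
o=status.get_obs();print(o["tool_pos"],o["dq"].round(2))
d=grab("wrist","w5");d4=load("w4")
for ds in([d],[d,d4]):
  for f in(3,4):
    for sg in((4,2,1),(2,1)):
      p,s=fit(ds,RIM,[.5445,.1035,.257,0],0,f,sg);print(p.round(4),s.round(1))
E
```

```text
[ 0.54804622 -0.0045823   0.21518409] [-0.01 -0.04  0.03 -0.    0.01 -0.  ]
[0.5448 0.103  0.2476 0.    ] 64.9
[0.5448 0.103  0.2476 0.    ] 64.9
[ 0.5417  0.1052  0.2516 -0.0063] 78.6
[ 0.5417  0.1052  0.2516 -0.0063] 78.6
[0.5436 0.1029 0.2538 0.    ] 122.9
[0.5436 0.1029 0.2539 0.    ] 122.9
[ 0.542   0.1043  0.2527 -0.0048] 144.9
[ 0.542   0.1043  0.2527 -0.0048] 144.9
```

Emit:
{"op": "arm_command", "data": {"increments": [{"slide": [0, -0.04, 0], "spin": 0, "gripper": 0.2}, {"slide": [0, -0.08, 0], "spin": 0, "gripper": 0.2}, {"slide": [0, -0.12, 0], "spin": 0, "gripper": 0.2}, {"slide": [0, -0.16, 0], "spin": 0, "gripper": 0.2}, {"slide": [0, -0.2, 0], "spin": 0, "gripper": 0.2}, {"slide": [0, -0.21, 0], "spin": 0, "gripper": 0.2}, {"slide": [0, -0.21, 0], "spin": 0, "gripper": 0.2}, {"slide": [0, -0.21, 0], "spin": 0, "gripper": 0.2}]}}

```text
t: 8.23
tool_pos: [0.496, 0.1983, 0.217]
tool_rot: [3.116, 0.394, -0.002]
contact_force: [-0.3, -0.5, -1.9]
opening: 0.0635
grip_force: 28.7
```

```bash
python3 - <<'E'
from h import *
o=status.get_obs();print(o["tool_pos"],o["dq"].round(2))
d=grab("wrist","w6");d5=load("w5");d4=load("w4")
for ds in([d],[d,d5]):
  for f in(3,4):
    for sg in((4,2,1),(2,1)):
      p,s=fit(ds,RIM,[.5445,.1035,.257,0],0,f,sg);print(p.round(4),s.round(1))
M,t=pose(p)
a=[]
for e in(d5,d):
    im=cv2.resize(e["frame"][:,:,::-1],None,fx=2,fy=2,interpolation=3).copy();q=proj(e,RIM@M.T+t)
    for u in q*2: cv2.circle(im,tuple(int(v) for v in u.round()),0,(0,255,0),-1)
    c=(q.mean(0)*2).astype(int);x0=np.clip(c[0]-200,0,880);y0=np.clip(c[1]-300,0,360);a.append(im[y0:y0+600,x0:x0+400])
cv2.imwrite("pics/o6.png",np.hstack(a))
E
```

```text
[0.49596136 0.19828597 0.21703792] [-0.03  0.   -0.01 -0.   -0.    0.  ]
[0.5452 0.105  0.254  0.    ] 67.7
[0.5452 0.105  0.2541 0.    ] 67.7
[ 0.5427  0.0992  0.2543 -0.0092] 85.0
[ 0.5427  0.0992  0.2543 -0.0092] 85.0
[0.5449 0.1038 0.2368 0.    ] 125.6
[0.5449 0.1038 0.2363 0.    ] 125.6
[ 0.5447  0.1037  0.2535 -0.0024] 146.2
[ 0.5447  0.1037  0.2535 -0.0024] 146.2
```

View pics/o6.png

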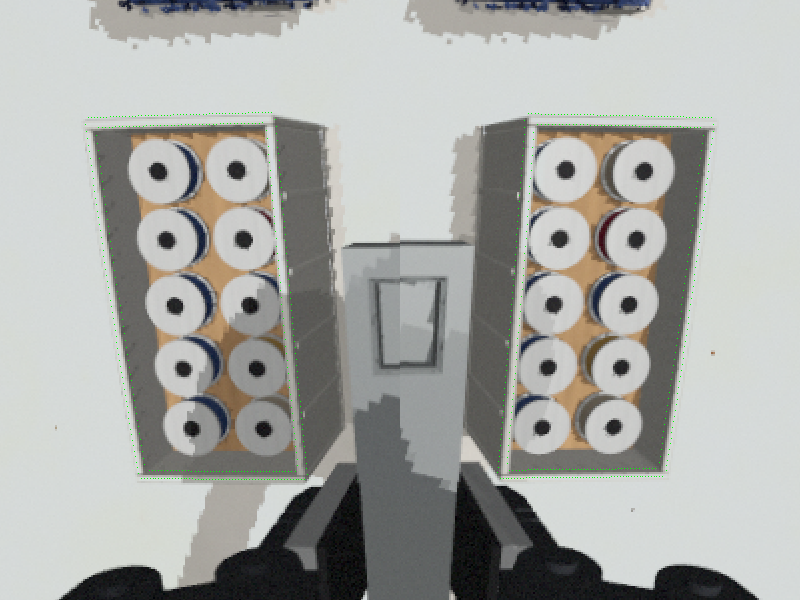

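```bash
python3 - <<'E'
from h import *
P=plate(.014);P=P[P[:,0]>.015]
for n in("w5","w6"):
    d=load(n);T=np.linalg.inv(d["view"])@np.linalg.inv(np.array(d["mount"]));yw=np.arctan2(T[1,0],T[0,0])
    p,s=fit([d],P,[*(T@np.r_[-.0066,.0006,0,1])[:2],yw,T[2,3]-.0673],0,3,(2,1));l=np.linalg.inv(T)@np.r_[p[:2],p[3],1]
    print((l[:3]*1e3).round(1),np.degrees(p[2]-yw).round(2),s.round(1))
c,s_=np.cos(.2535),np.sin(.2535)
t=np.array([.5447,.1037])-np.array([[c,s_],[s_,-c]])@[-.0066,.0006]
print(t);go([*t,.150],.2535)
E
```

```text
[-6.5  0.7 67.3] 0.15 82.6
[-6.5  0.8 67.3] 0.33 86.0
[0.55093859 0.10593606]
slide mm [ 30.2 102.3  67.2] spin -0.21 t 8.28
```

Emit:
{"op": "arm_command", "data": {"increments": [{"slide": [0.03, 0.04, 0], "spin": -0.2, "gripper": 0.2}, {"slide": [0.03, 0.08, 0.0], "spin": -0.2, "gripper": 0.2}, {"slide": [0.03, 0.102, 0.02], "spin": -0.2, "gripper": 0.2}, {"slide": [0.03, 0.102, 0.045], "spin": -0.2, "gripper": 0.2}, {"slide": [0.03, 0.102, 0.06], "spin": -0.2, "gripper": 0.2}, {"slide": [0.03, 0.102, 0.067], "spin": -0.2, "gripper": 0.2}, {"slide": [0.03, 0.102, 0.067], "spin": -0.2, "gripper": 0.2}, {"slide": [0.03, 0.102, 0.067], "spin": -0.2, "gripper": 0.2}]}}

```text
t: 8.95
tool_pos: [0.5514, 0.1066, 0.1508]
tool_rot: [3.116, 0.396, -0.0]
contact_force: [0.3, -0.1, -0.8]
opening: 0.0635
grip_force: 28.6
```

```bash
python3 - <<'E'
from h import *
o=status.get_obs();print(o["tool_pos"],o["dq"].round(2),o["contact_force"].round(1));go([.5509,.1060,.1335],.2535)
E
```

```text
[0.55139461 0.10655105 0.15079722] [ 0.02 -0.02 -0.03  0.   -0.    0.  ] [ 0.3 -0.1 -0.8]
slide mm [-0.6  0.4 17.3] spin -0.04 t 8.95
```

Emit:
{"op": "arm_command", "data": {"increments": [{"slide": [-0.0005, 0.0004, 0.012], "spin": 0, "gripper": 0.2}, {"slide": [-0.0005, 0.0004, 0.018], "spin": 0, "gripper": 0.2}, {"slide": [-0.0005, 0.0004, 0.021], "spin": 0, "gripper": 0.2}, {"slide": [-0.0005, 0.0004, 0.024], "spin": 0, "gripper": 0.2}, {"slide": [-0.0005, 0.0004, 0.026], "spin": 0, "gripper": 0.2}, {"slide": [-0.0005, 0.0004, 0.0275], "spin": 0, "gripper": 0.2}, {"slide": [-0.0005, 0.0004, 0.0275], "spin": 0, "gripper": 0.2}]}}

```text
t: 9.53
tool_pos: [0.5511, 0.107, 0.1234]
tool_rot: [3.116, 0.398, 0.001]
contact_force: [-1.6, -0.5, -0.8]
opening: 0.0635
grip_force: 28.7
```

Emit:
{"op": "arm_command", "data": {"increments": [{"slide": [0, 0, 0.001], "spin": 0, "gripper": 0.2}, {"slide": [0, 0, 0.0015], "spin": 0, "gripper": 0.2}, {"slide": [0, 0, 0.0015], "spin": 0, "gripper": 0.2}]}}

```text
t: 9.78
tool_pos: [0.5513, 0.107, 0.1232]
tool_rot: [-3.116, -0.398, -0.0]
contact_force: [-4.4, -0.3, 7.6]
opening: 0.0633
grip_force: 29.5
```

Emit:
{"op": "arm_command", "data": {"increments": [{"slide": [0, 0, 0], "spin": 0, "gripper": 0.9}, {"slide": [0, 0, 0], "spin": 0, "gripper": 0.9}, {"slide": [0, 0, 0], "spin": 0, "gripper": 0.9}]}}

```text
t: 10.03
tool_pos: [0.551, 0.1069, 0.1216]
tool_rot: [3.116, 0.398, 0.001]
contact_force: [0.5, -0.3, -0.0]
opening: 0.081
grip_force: 0.0
```

Emit:
{"op": "arm_command", "data": {"increments": [{"slide": [0, 0, -0.02], "spin": 0, "gripper": 1}, {"slide": [0, 0, -0.06], "spin": 0, "gripper": 1}, {"slide": [0, 0, -0.1], "spin": 0, "gripper": 1}, {"slide": [0, 0, -0.14], "spin": 0, "gripper": 1}, {"slide": [0, 0, -0.15], "spin": 0, "gripper": 1}, {"slide": [0, 0, -0.15], "spin": 0, "gripper": 1}, {"slide": [0, 0, -0.15], "spin": 0, "gripper": 1}]}}

```text
t: 10.62
tool_pos: [0.551, 0.1069, 0.2717]
tool_rot: [3.116, 0.398, 0.002]
contact_force: [-0.3, -0.2, 0.1]
opening: 0.0855
grip_force: 0.0
```

```bash
python3 - <<'E'
from h import *
o=status.get_obs();print(o["tool_pos"],o["dq"].round(2));d=grab("wrist","w7")
for f in(3,4):
    p,s=fit([d],plate(.07),[.545,.104,.2535,0],0,f,(2,1));print(p.round(4),s.round(1))
M,t=pose(p);overlay(d,plate(.07)@M.T+t,"o7")
# medium rough from side/scene
s=load("side0");c=onplane(s,[(310,352),(305,408)],.06);print("mb",c.round(3))
go([.515,.40,.29],np.pi/2)
E
```

```text
[0.55100876 0.10689521 0.27170333] [-0.    0.03  0.05 -0.    0.    0.  ]
[0.5447 0.1046 0.2687 0.    ] 71.5
[0.5452 0.1049 0.2679 0.0024] 74.7
mb [[0.506 0.359 0.06 ]
 [0.511 0.472 0.06 ]]
slide mm [  39.5 -292.6  -20.1] spin -75.45 t 10.67
```

Emit:
{"op": "arm_command", "data": {"increments": [{"slide": [0.04, -0.293, -0.02], "spin": -73, "gripper": 1}, {"slide": [0.04, -0.293, -0.02], "spin": -73, "gripper": 1}, {"slide": [0.04, -0.293, -0.02], "spin": -73, "gripper": 1}, {"slide": [0.04, -0.293, -0.02], "spin": -73, "gripper": 1}, {"slide": [0.04, -0.293, -0.02], "spin": -73, "gripper": 1}, {"slide": [0.04, -0.293, -0.02], "spin": -73, "gripper": 1}, {"slide": [0.04, -0.293, -0.02], "spin": -73, "gripper": 1}, {"slide": [0.04, -0.293, -0.02], "spin": -73, "gripper": 1}]}}

```text
t: 11.33
tool_pos: [0.5134, 0.4056, 0.2881]
tool_rot: [-2.531, -1.856, 0.006]
contact_force: [0.2, -0.8, -0.4]
opening: 0.0853
grip_force: 0.0
```

```bash
python3 - <<'E'
from h import *
go([.512,.41,.27],np.radians(87.5));print(status.get_obs()["tool_pos"])
E
```

```text
slide mm [ 3.8 -2.6 18.1] spin -14.99 t 11.33
[0.51343776 0.40559953 0.2880953 ]
```

Emit:
{"op": "arm_command", "data": {"increments": [{"slide": [0.004, -0.003, 0.018], "spin": -15, "gripper": 1}, {"slide": [0.004, -0.003, 0.018], "spin": -15, "gripper": 1}, {"slide": [0.004, -0.003, 0.018], "spin": -15, "gripper": 1}, {"slide": [0.004, -0.003, 0.018], "spin": -15, "gripper": 1}, {"slide": [0.004, -0.003, 0.018], "spin": -15, "gripper": 1}]}}

```text
t: 11.75
tool_pos: [0.5143, 0.4049, 0.2722]
tool_rot: [-2.285, -2.156, 0.003]
contact_force: [-0.1, 0.5, 0.5]
opening: 0.0855
grip_force: 0.0
```

```bash
python3 - <<'E'
from h import *
o=status.get_obs();print(o["tool_pos"],o["dq"].round(2),yaw());d=grab("wrist","w8")
for p0 in([.510,.413,np.radians(87.5),0],[.515,.405,np.radians(87.5),0],[.513,.420,np.radians(87.5),0]):
  for f in(3,4):
    p,s=fit([d],plate(.06),p0,0,f,(3,2,1));print(p.round(4),s.round(1))
T=np.linalg.inv(d["view"])@np.linalg.inv(np.array(d["mount"]));l=np.linalg.inv(T)@np.r_[p[:2],.06,1];print((l*1e3).round(1))
M,t=pose(p);overlay(d,plate(.06)@M.T+t,"o8")
E
```

```text
[0.51427987 0.40485484 0.27224544] [-0.01 -0.01 -0.01 -0.    0.   -0.01] 1.5127517486817537
[0.5146 0.4108 1.4998 0.    ] 68.9
[5.1460e-01 4.1080e-01 1.4994e+00 3.0000e-04] 69.0
[0.514  0.411  1.4857 0.    ] 69.4
[5.1400e-01 4.1110e-01 1.4846e+00 6.0000e-04] 69.5
[0.5146 0.4108 1.4998 0.    ] 68.9
[5.1460e-01 4.1190e-01 1.5037e+00 1.3000e-03] 67.3
[7.300e+00 3.000e-01 2.122e+02 1.000e+03]
```

View pics/o8.png

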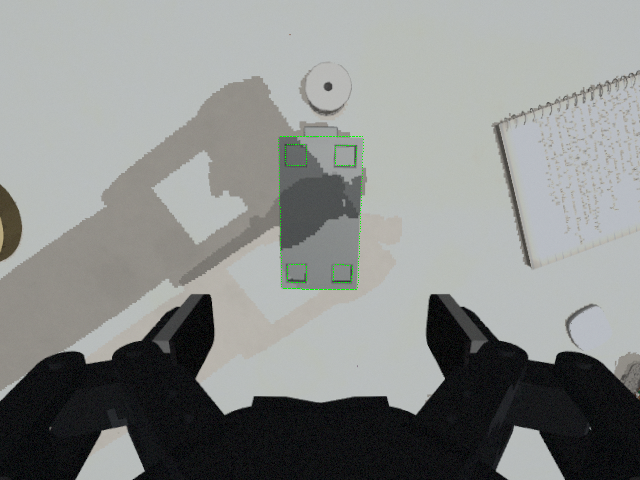

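```bash
python3 - <<'E'
from h import *
go([.5144,.4108,.104],1.498)
E
```

```text
slide mm [  5.9  -0.3 169. ] spin 0.87 t 11.8
```

Emit:
{"op": "arm_command", "data": {"increments": [{"slide": [0.006, 0, 0.04], "spin": 0.9, "gripper": 1}, {"slide": [0.006, 0, 0.08], "spin": 0.9, "gripper": 1}, {"slide": [0.006, 0, 0.12], "spin": 0.9, "gripper": 1}, {"slide": [0.006, 0, 0.145], "spin": 0.9, "gripper": 1}, {"slide": [0.006, 0, 0.162], "spin": 0.9, "gripper": 1}, {"slide": [0.006, 0, 0.169], "spin": 0.9, "gripper": 1}, {"slide": [0.006, 0, 0.169], "spin": 0.9, "gripper": 1}, {"slide": [0.006, 0, 0.169], "spin": 0.9, "gripper": 1}]}}

```text
t: 12.47
tool_pos: [0.5154, 0.4114, 0.1057]
tool_rot: [2.299, 2.14, 0.002]
contact_force: [-0.3, 0.2, 0.6]
opening: 0.0854
grip_force: 0.0
```

Emit:
{"op": "arm_command", "data": {"increments": [{"slide": [0, 0, 0], "spin": 0, "gripper": 0.2}, {"slide": [0, 0, 0], "spin": 0, "gripper": 0.2}, {"slide": [0, 0, 0], "spin": 0, "gripper": 0.2}, {"slide": [0, 0, 0], "spin": 0, "gripper": 0.2}, {"slide": [0, 0, 0], "spin": 0, "gripper": 0.2}], "newtons": 40}}

```text
t: 12.88
tool_pos: [0.5159, 0.4121, 0.1074]
tool_rot: [2.298, 2.141, 0.006]
contact_force: [-1.6, -0.7, 5.9]
opening: 0.0629
grip_force: 45.1
```

Emit:
{"op": "arm_command", "data": {"increments": [{"slide": [0, 0, -0.01], "spin": 0, "gripper": 0.2}, {"slide": [0, 0, -0.04], "spin": 0, "gripper": 0.2}, {"slide": [0, 0, -0.08], "spin": 0, "gripper": 0.2}, {"slide": [0, 0, -0.12], "spin": 0, "gripper": 0.2}, {"slide": [0, 0, -0.16], "spin": 0, "gripper": 0.2}, {"slide": [0, 0, -0.18], "spin": 0, "gripper": 0.2}, {"slide": [0, 0, -0.18], "spin": 0, "gripper": 0.2}, {"slide": [0, 0, -0.18], "spin": 0, "gripper": 0.2}]}}

```text
t: 13.55
tool_pos: [0.515, 0.4114, 0.2864]
tool_rot: [2.298, 2.141, 0.005]
contact_force: [-0.6, 0.3, -3.3]
opening: 0.0633
grip_force: 45.4
```

```bash
python3 - <<'E'
from h import *
# label of the medium at tool +x -> final tool yaw = lid yaw + pi
go([.5449,.1047,.30],.262+np.pi)
o=status.get_obs();print(o["tool_pos"],o["q"].round(2))
E
```

```text
slide mm [-303.8   51.6  -14.1] spin -109.07 t 13.55
[0.51500947 0.41142785 0.28635035] [ 0.56  0.14  1.55 -0.    1.45  0.63]
```

```bash
python3 - <<'E'
from h import *
go([.540,.238,.29],.262+np.pi)
E
```

```text
slide mm [-171.2   37.2   -3.9] spin -109.07 t 13.55
```

Emit:
{"op": "arm_command", "data": {"increments": [{"slide": [-0.171, 0.037, -0.004], "spin": -109, "gripper": 0.2}, {"slide": [-0.171, 0.037, -0.004], "spin": -109, "gripper": 0.2}, {"slide": [-0.171, 0.037, -0.004], "spin": -109, "gripper": 0.2}, {"slide": [-0.171, 0.037, -0.004], "spin": -109, "gripper": 0.2}, {"slide": [-0.171, 0.037, -0.004], "spin": -109, "gripper": 0.2}, {"slide": [-0.171, 0.037, -0.004], "spin": -109, "gripper": 0.2}, {"slide": [-0.171, 0.037, -0.004], "spin": -109, "gripper": 0.2}, {"slide": [-0.171, 0.037, -0.004], "spin": -109, "gripper": 0.2}]}}

```text
t: 14.22
tool_pos: [0.5382, 0.2369, 0.2845]
tool_rot: [-1.005, -2.971, 0.006]
contact_force: [0.2, 0.4, -1.8]
opening: 0.0634
grip_force: 45.4
```

```bash
python3 - <<'E'
from h import *
go([.540,.238,.29],.262+np.pi)
E
```

```text
slide mm [-0.7  1.9 -5.5] spin -52.41 t 14.22
```

Emit:
{"op": "arm_command", "data": {"increments": [{"slide": [0, 0.002, -0.002], "spin": -52.4, "gripper": 0.2}, {"slide": [0, 0.002, -0.002], "spin": -52.4, "gripper": 0.2}, {"slide": [0, 0.002, -0.002], "spin": -52.4, "gripper": 0.2}, {"slide": [0, 0.002, -0.002], "spin": -52.4, "gripper": 0.2}, {"slide": [0, 0.002, -0.002], "spin": -52.4, "gripper": 0.2}, {"slide": [0, 0.002, -0.002], "spin": -52.4, "gripper": 0.2}, {"slide": [0, 0.002, -0.002], "spin": -52.4, "gripper": 0.2}, {"slide": [0, 0.002, -0.002], "spin": -52.4, "gripper": 0.2}]}}

```text
t: 14.88
tool_pos: [0.5393, 0.2392, 0.2863]
tool_rot: [0.409, -3.108, 0.002]
contact_force: [-1.0, -0.6, -3.1]
opening: 0.0629
grip_force: 45.4
```

Emit:
{"op": "arm_command", "data": {"increments": [{"slide": [0, 0, 0], "spin": 0, "gripper": 0.2}, {"slide": [0, 0, 0], "spin": 0, "gripper": 0.2}]}}

```text
t: 15.05
tool_pos: [0.5397, 0.2393, 0.2874]
tool_rot: [0.4, -3.111, 0.001]
contact_force: [0.0, 0.8, -3.0]
opening: 0.0628
grip_force: 45.4
```

```bash
cat >> h.py <<'E'
def held(d,h,dz,x0s,tab=0):  # fit of the held piece's far half in the tool frame; dz: TCP height above its origin
    T=np.linalg.inv(d["view"])@np.linalg.inv(np.array(d["mount"]));yw=np.arctan2(T[1,0],T[0,0])
    P=plate(h);P=P[P[:,0]>.015]
    if tab: P=P[~((abs(P[:,1])<.014)&(P[:,0]>.061))]
    for x0 in x0s:
        p,s=fit([d],P,[*(T@np.r_[x0,.0006,0,1])[:2],yw,T[2,3]-dz],0,3,(2,1));l=np.linalg.inv(T)@np.r_[p[:2],p[3],1]
        p4,s4=fit([d],P,p,0,4,(2,1));l4=np.linalg.inv(T)@np.r_[p4[:2],p4[3],1]
        print("held",(l[:3]*1e3).round(1),np.degrees(p[2]-yw).round(2),s.round(1),"4:",(l4[:3]*1e3).round(1),np.degrees(p4[2]-yw).round(2),s4.round(1))
E
python3 - <<'E'
from h import *
o=status.get_obs();print(o["tool_pos"],o["dq"].round(2),yaw())
d=grab("wrist","w9");T=np.linalg.inv(d["view"])@np.linalg.inv(np.array(d["mount"]))
for p0 in([.5447,.1046,.262+np.pi,0],[.543,.1046,.262+np.pi,0],[.5465,.103,.262+np.pi,0]):
  for f in(3,4):
    p,s=fit([d],plate(.07),p0,0,f,(2,1));print(p.round(4),p[2]-np.pi,s.round(1),((np.linalg.inv(T)@np.r_[p[:2],.07,1])*1e3).round(1))
held(d,.060,.1065,(0,-.003,.003),1)
E
```

```text
[0.53971154 0.23931381 0.2874477 ] [ 0.   -0.01 -0.01 -0.    0.    0.  ] -2.88593588204375
[0.5448 0.1038 3.4016 0.    ] 0.25996922759576435 80.7 [  28.3 -132.4  217.6 1000. ]
[5.4470e-01 1.0390e-01 3.4021e+00 3.0000e-04] 0.2605273456769739 80.7 [  28.3 -132.2  217.6 1000. ]
[0.5448 0.1038 3.4016 0.    ] 0.2599574393562687 80.7 [  28.3 -132.4  217.6 1000. ]
[5.4470e-01 1.0390e-01 3.4022e+00 3.0000e-04] 0.26056386933694586 80.7 [  28.3 -132.2  217.6 1000. ]
[0.5448 0.1037 3.4015 0.    ] 0.25993102583795036 80.7 [  28.3 -132.4  217.6 1000. ]
[5.4470e-01 1.0390e-01 3.4021e+00 3.0000e-04] 0.2605428970423951 80.7 [  28.3 -132.2  217.6 1000. ]
held [-1.000e-01 -4.000e-01  1.065e+02] 0.45 67.7 4: [  0.7  -0.7 107.9] -0.0 71.0
held [ -5.1  -0.2 106.5] 0.61 49.9 4: [ -4.9  -1.  106. ] 1.04 46.6
held [-1.000e-01 -4.000e-01  1.065e+02] 0.45 67.7 4: [  0.7  -0.7 107.9] -0.0 71.0
```

```bash
python3 - <<'E'
from h import *
d=load("w9");T=np.linalg.inv(d["view"])@np.linalg.inv(np.array(d["mount"]));yw=np.arctan2(T[1,0],T[0,0])
A=plate(.06);rec=A[236-4:];rec=A[len(rect(0,0,1,1,0,60)):];rec=rec[rec[:,0]>0]
side=A[:len(rect(0,0,1,1,0,60))];sd=side[(abs(side[:,1])>.0319)&(side[:,0]>.02)];fr=side[(side[:,0]>.0619)&(abs(side[:,1])>.016)]
for n,P in(("rec",rec),("rec+side",np.vstack([rec,sd])),("rec+front",np.vstack([rec,fr])),("front+side",np.vstack([fr,sd]))):
  for z in(.1055,.107):
    for x0 in(-.0015,.0005):
      p,s=fit([d],P,[*(T@np.r_[x0,0,0,1])[:2],yw,T[2,3]-z],0,3,(1.5,1));l=np.linalg.inv(T)@np.r_[p[:2],p[3],1];print(n,z,(l[:2]*1e3).round(1),np.degrees(p[2]-yw).round(2),s.round(1))
im=d["frame"][140:340,200:440,::-1];cv2.imwrite("pics/c9.png",cv2.resize(im,(720,600),interpolation=3))
go([.5447,.1042,.20],.26+np.pi)
E
```

```text
rec 0.1055 [0.7 0.6] 1.81 63.9
rec 0.1055 [ 1.3 -0.5] 0.46 66.7
rec 0.107 [ 0.4 -0.5] 1.6 66.9
rec 0.107 [ 0.9 -0.8] 0.02 70.9
rec+side 0.1055 [0.7 0.2] 1.8 64.1
rec+side 0.1055 [0.7 0.2] 1.8 64.1
rec+side 0.107 [ 0.4 -0.3] 1.78 64.9
rec+side 0.107 [ 0.9 -0.8] 0.01 72.2
rec+front 0.1055 [-4.8 -0.1] 0.98 39.1
rec+front 0.1055 [ 0.2 -0.8] 0.17 65.9
rec+front 0.107 [-4.9  0.2] 1.05 39.7
rec+front 0.107 [ 0.8 -0.7] 0.09 65.8
front+side 0.1055 [-4.7 -0.1] 1.5 70.2
front+side 0.1055 [ 0.2 -1.6] 0.12 79.0
front+side 0.107 [-5.1 -0.1] 0.59 74.7
front+side 0.107 [ 0.5 -0.7] -0.12 80.2
slide mm [  29.2 -131.9   88.2] spin -0.25 t 15.1
```

View pics/c9.png

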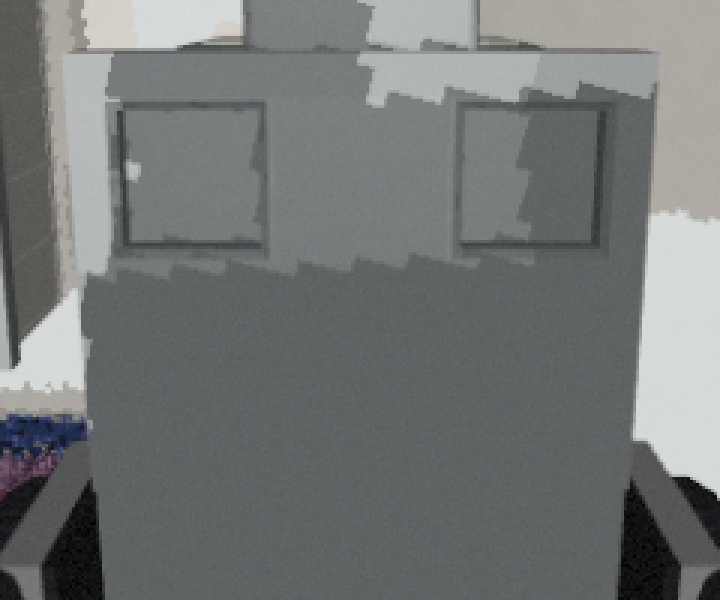

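Emit:
{"op": "arm_command", "data": {"increments": [{"slide": [0.028, -0.04, 0], "spin": -0.25, "gripper": 0.2}, {"slide": [0.028, -0.08, 0], "spin": -0.25, "gripper": 0.2}, {"slide": [0.028, -0.115, 0.02], "spin": -0.25, "gripper": 0.2}, {"slide": [0.028, -0.1317, 0.05], "spin": -0.25, "gripper": 0.2}, {"slide": [0.028, -0.1317, 0.08], "spin": -0.25, "gripper": 0.2}, {"slide": [0.028, -0.1317, 0.094], "spin": -0.25, "gripper": 0.2}, {"slide": [0.028, -0.1317, 0.098], "spin": -0.25, "gripper": 0.2}, {"slide": [0.028, -0.1317, 0.098], "spin": -0.25, "gripper": 0.2}]}}

```text
t: 15.77
tool_pos: [0.546, 0.105, 0.1904]
tool_rot: [0.408, -3.111, -0.001]
contact_force: [0.6, 0.4, -1.7]
opening: 0.063
grip_force: 45.7
```

Emit:
{"op": "arm_command", "data": {"increments": [{"slide": [0, 0, 0], "spin": 0, "gripper": 0.2}, {"slide": [0, 0, 0], "spin": 0, "gripper": 0.2}]}}

```text
t: 15.93
tool_pos: [0.5482, 0.1056, 0.1946]
tool_rot: [-0.41, 3.111, -0.0]
contact_force: [0.1, -0.5, -1.7]
opening: 0.0635
grip_force: 45.7
```

```bash
python3 - <<'E'
from h import *
d=load("w9");T=np.linalg.inv(d["view"])@np.linalg.inv(np.array(d["mount"]))
t=(T@np.r_[.0278,-.1317,0,1])[:2];print(t)
o=status.get_obs();print(o["tool_pos"],yaw()+2*np.pi,o["contact_force"].round(1));go([*t,.172],3.4016)
E
```

```text
[0.54612    0.10486444]
[0.54820271 0.10558536 0.19458892] 3.403327561318276 [ 0.1 -0.5 -1.7]
slide mm [ 2.3 -0.1 22.6] spin 0.1 t 15.93
```

Emit:
{"op": "arm_command", "data": {"increments": [{"slide": [0, 0, 0], "spin": 0, "gripper": 0.2}, {"slide": [0, 0, 0], "spin": 0, "gripper": 0.2}, {"slide": [0, 0, 0], "spin": 0, "gripper": 0.2}]}}

```text
t: 16.18
tool_pos: [0.5476, 0.1054, 0.1937]
tool_rot: [-0.41, 3.113, -0.0]
contact_force: [0.5, 0.3, -2.3]
opening: 0.0627
grip_force: 45.7
```

Emit:
{"op": "arm_command", "data": {"increments": [{"slide": [0, 0, 0], "spin": 0, "gripper": 0.2}]}}

```text
t: 16.27
tool_pos: [0.5474, 0.1053, 0.1932]
tool_rot: [-0.409, 3.114, -0.0]
contact_force: [-0.0, -0.9, -2.1]
opening: 0.0628
grip_force: 45.7
```

Emit:
{"op": "arm_command", "data": {"increments": [{"slide": [0.001, 0, 0.006], "spin": 0, "gripper": 0.2}, {"slide": [0.001, 0, 0.011], "spin": 0, "gripper": 0.2}, {"slide": [0.001, 0, 0.014], "spin": 0, "gripper": 0.2}, {"slide": [0.001, 0, 0.016], "spin": 0, "gripper": 0.2}, {"slide": [0.001, 0, 0.018], "spin": 0, "gripper": 0.2}, {"slide": [0.001, 0, 0.0195], "spin": 0, "gripper": 0.2}, {"slide": [0.001, 0, 0.0195], "spin": 0, "gripper": 0.2}]}}

```text
t: 16.85
tool_pos: [0.5461, 0.1049, 0.1728]
tool_rot: [0.409, -3.114, -0.0]
contact_force: [-0.5, 0.4, -1.7]
opening: 0.0634
grip_force: 45.7
```

Emit:
{"op": "arm_command", "data": {"increments": [{"slide": [0, 0, 0.001], "spin": 0, "gripper": 0.2}, {"slide": [0, 0, 0.002], "spin": 0, "gripper": 0.2}, {"slide": [0, 0, 0.002], "spin": 0, "gripper": 0.2}]}}

```text
t: 17.1
tool_pos: [0.5464, 0.1049, 0.1724]
tool_rot: [0.409, -3.115, -0.0]
contact_force: [-3.7, -1.3, 3.9]
opening: 0.0632
grip_force: 46.4
```

Emit:
{"op": "arm_command", "data": {"increments": [{"slide": [0, 0, 0], "spin": 0, "gripper": 0.9}, {"slide": [0, 0, 0], "spin": 0, "gripper": 0.9}, {"slide": [0, 0, 0], "spin": 0, "gripper": 0.9}]}}

```text
t: 17.35
tool_pos: [0.5466, 0.1049, 0.1714]
tool_rot: [-0.409, 3.114, -0.0]
contact_force: [0.5, -0.6, 0.9]
opening: 0.081
grip_force: 0.0
```

Emit:
{"op": "arm_command", "data": {"increments": [{"slide": [0, 0, -0.02], "spin": 0, "gripper": 1}, {"slide": [0, 0, -0.06], "spin": 0, "gripper": 1}, {"slide": [0, 0, -0.1], "spin": 0, "gripper": 1}, {"slide": [0, 0, -0.14], "spin": 0, "gripper": 1}, {"slide": [0, 0, -0.16], "spin": 0, "gripper": 1}, {"slide": [0, 0, -0.16], "spin": 0, "gripper": 1}, {"slide": [0, 0, -0.16], "spin": 0, "gripper": 1}, {"slide": [0, 0, -0.16], "spin": 0, "gripper": 1}]}}

```text
t: 18.02
tool_pos: [0.5458, 0.1049, 0.3297]
tool_rot: [0.409, -3.113, -0.0]
contact_force: [-0.2, 0.3, -0.8]
opening: 0.0855
grip_force: 0.0
```

```bash
python3 - <<'E'
from h import *
o=status.get_obs();print(o["tool_pos"],o["dq"].round(2));d=grab("wrist","w10");T=np.linalg.inv(d["view"])@np.linalg.inv(np.array(d["mount"]))
for f in(3,4):
    p,s=fit([d],plate(.125),[.545,.104,3.40,0],0,f,(2,1));print(p.round(4),s.round(1),((np.linalg.inv(T)@np.r_[p[:2],.1,1])*1e3).round(1))
go([.57,-.10,.36],-.428)
E
```

```text
[0.54583038 0.10487914 0.32973731] [0.   0.02 0.03 0.   0.   0.  ]
[0.5473 0.1035 3.4019 0.    ] 66.7 [  -1.4   -1.8  229.7 1000. ]
[ 5.4700e-01  1.0410e-01  3.4172e+00 -6.0000e-04] 66.8 [  -1.3   -1.2  229.7 1000. ]
slide mm [  29.4 -204.2  -31.2] spin -140.5 t 18.07
```

```bash
python3 - <<'E'
from h import *
M,t=pose([.6195,-.2066,-.429,.0653],TL);c=t+M@[0,0,.0305];print(c)
go([*c[:2],.33],-.429)
E
```

```text
[ 0.60777819 -0.20123831  0.09294239]
slide mm [  19.  -311.8   -1.3] spin -140.44 t 18.07
```

Emit:
{"op": "arm_command", "data": {"increments": [{"slide": [0.019, -0.312, 0], "spin": 57, "gripper": 1}, {"slide": [0.019, -0.312, 0], "spin": 57, "gripper": 1}, {"slide": [0.019, -0.312, 0], "spin": 57, "gripper": 1}, {"slide": [0.019, -0.312, 0], "spin": 57, "gripper": 1}, {"slide": [0.019, -0.312, 0], "spin": 57, "gripper": 1}, {"slide": [0.019, -0.312, 0], "spin": 57, "gripper": 1}, {"slide": [0.019, -0.312, 0], "spin": 57, "gripper": 1}, {"slide": [0.019, -0.312, 0], "spin": 57, "gripper": 1}]}}

```text
t: 18.73
tool_pos: [0.6079, -0.2054, 0.3279]
tool_rot: [-1.139, -2.924, 0.002]
contact_force: [0.1, -0.1, -0.0]
opening: 0.0852
grip_force: 0.0
```

Emit:
{"op": "arm_command", "data": {"increments": [{"slide": [0, 0, 0], "spin": 57, "gripper": 1}, {"slide": [0, 0, 0], "spin": 57, "gripper": 1}, {"slide": [0, 0, 0], "spin": 57, "gripper": 1}, {"slide": [0, 0, 0], "spin": 57, "gripper": 1}, {"slide": [0, 0, 0], "spin": 57, "gripper": 1}, {"slide": [0, 0, 0], "spin": 57, "gripper": 1}, {"slide": [0, 0, 0], "spin": 57, "gripper": 1}, {"slide": [0, 0, 0], "spin": 57, "gripper": 1}]}}

```text
t: 19.4
tool_pos: [0.6078, -0.2011, 0.328]
tool_rot: [-2.392, -2.03, 0.003]
contact_force: [0.9, 0.4, -0.5]
opening: 0.0853
grip_force: 0.0
```

Emit:
{"op": "arm_command", "data": {"increments": [{"slide": [0, 0, 0], "spin": 57, "gripper": 1}, {"slide": [0, 0, 0], "spin": 57, "gripper": 1}, {"slide": [0, 0, 0], "spin": 57, "gripper": 1}, {"slide": [0, 0, 0], "spin": 57, "gripper": 1}, {"slide": [0, 0, 0], "spin": 57, "gripper": 1}, {"slide": [0, 0, 0], "spin": 57, "gripper": 1}, {"slide": [0, 0, 0], "spin": 57, "gripper": 1}, {"slide": [0, 0, 0], "spin": 57, "gripper": 1}]}}

```text
t: 20.07
tool_pos: [0.6078, -0.2011, 0.328]
tool_rot: [-3.072, -0.642, 0.006]
contact_force: [0.7, 0.3, -0.5]
opening: 0.0855
grip_force: 0.0
```

```bash
python3 - <<'E'
from h import *
go([.6078,-.2012,.33],-.429);print(status.get_obs()["q"].round(2))
E
```

```text
slide mm [-0.1  0.1 -2. ] spin 48.2 t 20.07
[-0.44  0.08  1.55  0.    1.52  0.72]
```

Emit:
{"op": "arm_command", "data": {"increments": [{"slide": [0, 0, 0.02], "spin": 48.2, "gripper": 1}, {"slide": [0, 0, 0.02], "spin": 48.2, "gripper": 1}, {"slide": [0, 0, 0.02], "spin": 48.2, "gripper": 1}, {"slide": [0, 0, 0.02], "spin": 48.2, "gripper": 1}, {"slide": [0, 0, 0.02], "spin": 48.2, "gripper": 1}, {"slide": [0, 0, 0.02], "spin": 48.2, "gripper": 1}, {"slide": [0, 0, 0.02], "spin": 48.2, "gripper": 1}, {"slide": [0, 0, 0.02], "spin": 48.2, "gripper": 1}]}}

```text
t: 20.73
tool_pos: [0.6078, -0.2011, 0.3082]
tool_rot: [-3.07, 0.661, 0.007]
contact_force: [-0.5, 0.6, -0.9]
opening: 0.085
grip_force: 0.0
```

```bash
python3 - <<'E'
from h import *
o=status.get_obs();print(o["tool_pos"],o["dq"].round(2),yaw());d=grab("wrist","w11");T=np.linalg.inv(d["view"])@np.linalg.inv(np.array(d["mount"]))
P=plate(.035);P=P[~((P[:,0]<-.061)&(abs(P[:,1])<.014))]
for f in(3,4):
  for x in(0,.003):
    p,s=fit([d],P,[.6195+x,-.2066,-.429,.0655],TL,f,(2,1));M,t=pose(p,TL);c=t+M@[0,0,.0305];print(p.round(4),s.round(1),c.round(4))
go([*c[:2],.14],p[2])
E
```

```text
[ 0.60775744 -0.20109844  0.30820622] [-0.   -0.   -0.    0.    0.   -0.12] -0.4242569662078579
[ 0.6183 -0.2089 -0.4282  0.0655] 42.6 [ 0.6065 -0.2035  0.0931]
[ 0.6209 -0.203  -0.4258  0.0655] 32.1 [ 0.6092 -0.1977  0.0931]
[ 0.6178 -0.2083 -0.4243  0.0737] 48.6 [ 0.6061 -0.203   0.1013]
[ 0.6208 -0.203  -0.4264  0.0649] 32.4 [ 0.6091 -0.1977  0.0925]
slide mm [  0.4  -3.7 168.5] spin 0.31 t 20.78
```

```bash
python3 - <<'E'
from h import *
d=load("w11");d2=load("w2")
P=plate(.035);P=P[~((P[:,0]<-.061)&(abs(P[:,1])<.014))]
for f in(3,4):
  for x,y in((0,0),(.003,0),(-.002,-.003),(0,.003),(0,-.003)):
    p,s=fit([d,d2],P,[.6190+x,-.2070+y,-.427,.0655],TL,f,(3,2,1));M,t=pose(p,TL);c=t+M@[0,0,.0305];print(p.round(4),s.round(1),c.round(4))
im=d["frame"][:,:,::-1].copy();p,s=fit([d,d2],P,[.619,-.207,-.427,.0655],TL,4,(3,2,1));M,t=pose(p,TL)
im=cv2.resize(im,None,fx=2,fy=2,interpolation=3)
for u in proj(d,plate(.035)@M.T+t)*2: cv2.circle(im,tuple(int(v) for v in u.round()),0,(0,255,0),-1)
c=(proj(d,t[None])[0]*2).astype(int);cv2.imwrite("pics/c11.png",im[max(0,c[1]-300):c[1]+300,c[0]-300:c[0]+300])
go([*c[:2],.14],p[2])
E
```

```text
[ 0.6187 -0.2079 -0.424   0.0655] 95.4 [ 0.6069 -0.2025  0.0931]
[ 0.6144 -0.2062 -0.4246  0.0655] 102.8 [ 0.6026 -0.2009  0.0931]
[ 0.6144 -0.2062 -0.4246  0.0655] 102.8 [ 0.6026 -0.2009  0.0931]
[ 0.6187 -0.2079 -0.424   0.0655] 95.4 [ 0.6069 -0.2025  0.0931]
[ 0.6144 -0.2062 -0.4246  0.0655] 102.8 [ 0.6026 -0.2009  0.0931]
[ 0.6184 -0.2089 -0.4225  0.0689] 96.1 [ 0.6066 -0.2036  0.0965]
[ 0.6145 -0.2069 -0.4354  0.0664] 102.9 [ 0.6028 -0.2015  0.094 ]
[ 0.6184 -0.2089 -0.4225  0.0689] 96.1 [ 0.6066 -0.2036  0.0965]
[ 0.6184 -0.2089 -0.4225  0.0689] 96.1 [ 0.6066 -0.2036  0.0965]
[ 0.6184 -0.2089 -0.423   0.069 ] 96.1 [ 0.6066 -0.2036  0.0966]
slide mm [ 420876.6 -634529.    -1436.8] spin 0.09 t 20.78
```

View pics/c11.png

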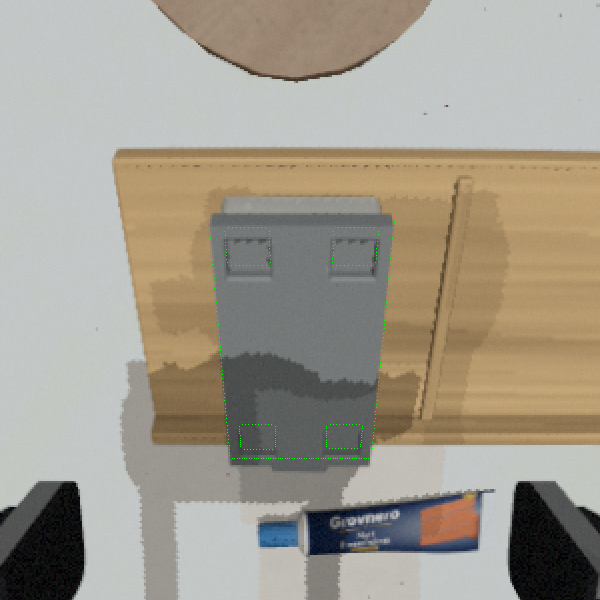

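```bash
python3 - <<'E'
from h import *
go([.6027,-.2012,.14],-.429)
E
```

```text
slide mm [ -4.    2.2 168.6] spin 0.47 t 20.78
```

Emit:
{"op": "arm_command", "data": {"increments": [{"slide": [-0.004, 0.002, 0.04], "spin": 0.4, "gripper": 1}, {"slide": [-0.004, 0.002, 0.08], "spin": 0.4, "gripper": 1}, {"slide": [-0.004, 0.002, 0.12], "spin": 0.4, "gripper": 1}, {"slide": [-0.004, 0.002, 0.145], "spin": 0.4, "gripper": 1}, {"slide": [-0.004, 0.002, 0.162], "spin": 0.4, "gripper": 1}, {"slide": [-0.004, 0.002, 0.1685], "spin": 0.4, "gripper": 1}, {"slide": [-0.004, 0.002, 0.1685], "spin": 0.4, "gripper": 1}, {"slide": [-0.004, 0.002, 0.1685], "spin": 0.4, "gripper": 1}]}}

```text
t: 21.45
tool_pos: [0.6042, -0.2017, 0.1429]
tool_rot: [-3.07, 0.668, -0.0]
contact_force: [0.3, -0.0, -0.4]
opening: 0.0851
grip_force: 0.0
```

Emit:
{"op": "arm_command", "data": {"increments": [{"slide": [0, 0, 0], "spin": 0, "gripper": 0.2}, {"slide": [0, 0, 0], "spin": 0, "gripper": 0.2}, {"slide": [0, 0, 0], "spin": 0, "gripper": 0.2}, {"slide": [0, 0, 0], "spin": 0, "gripper": 0.2}, {"slide": [0, 0, 0], "spin": 0, "gripper": 0.2}], "newtons": 30}}

```text
t: 21.87
tool_pos: [0.6052, -0.2021, 0.1451]
tool_rot: [3.069, -0.669, 0.006]
contact_force: [-0.3, -0.6, 6.2]
opening: 0.0638
grip_force: 33.8
```

Emit:
{"op": "arm_command", "data": {"increments": [{"slide": [0, 0, -0.02], "spin": 0, "gripper": 0.2}, {"slide": [0, 0, -0.06], "spin": 0, "gripper": 0.2}, {"slide": [0, 0, -0.1], "spin": 0, "gripper": 0.2}, {"slide": [0, 0, -0.12], "spin": 0, "gripper": 0.2}, {"slide": [0, 0, -0.12], "spin": 0, "gripper": 0.2}, {"slide": [0, 0, -0.12], "spin": 0, "gripper": 0.2}]}}

```text
t: 22.37
tool_pos: [0.6045, -0.2018, 0.2645]
tool_rot: [3.069, -0.67, 0.005]
contact_force: [0.1, 0.2, -1.5]
opening: 0.0634
grip_force: 33.9
```

```bash
python3 - <<'E'
from h import *
go([.44,-.035,.20],.25)
E
```

```text
slide mm [-219.3  -83.1   63.7] spin -38.94 t 22.37
```

Emit:
{"op": "arm_command", "data": {"increments": [{"slide": [-0.219, -0.083, 0], "spin": -38.9, "gripper": 0.2}, {"slide": [-0.219, -0.083, 0], "spin": -38.9, "gripper": 0.2}, {"slide": [-0.219, -0.083, 0], "spin": -38.9, "gripper": 0.2}, {"slide": [-0.219, -0.083, 0.02], "spin": -38.9, "gripper": 0.2}, {"slide": [-0.219, -0.083, 0.05], "spin": -38.9, "gripper": 0.2}, {"slide": [-0.219, -0.083, 0.09], "spin": -38.9, "gripper": 0.2}, {"slide": [-0.219, -0.083, 0.13], "spin": -38.9, "gripper": 0.2}, {"slide": [-0.219, -0.083, 0.15], "spin": -38.9, "gripper": 0.2}]}}

```text
t: 23.03
tool_pos: [0.437, -0.0335, 0.111]
tool_rot: [-3.116, -0.393, 0.002]
contact_force: [2.2, -0.1, -1.2]
opening: 0.0634
grip_force: 33.8
```

Emit:
{"op": "arm_command", "data": {"increments": [{"slide": [0, 0, 0.004], "spin": 0, "gripper": 0.2}, {"slide": [0, 0, 0.008], "spin": 0, "gripper": 0.2}, {"slide": [0, 0, 0.012], "spin": 0, "gripper": 0.2}, {"slide": [0, 0, 0.016], "spin": 0, "gripper": 0.2}, {"slide": [0, 0, 0.016], "spin": 0, "gripper": 0.2}]}}

```text
t: 23.45
tool_pos: [0.4416, -0.0357, 0.1005]
tool_rot: [3.116, 0.389, 0.005]
contact_force: [0.0, 0.2, 2.8]
opening: 0.0634
grip_force: 34.9
```

Emit:
{"op": "arm_command", "data": {"increments": [{"slide": [0, 0, 0.004], "spin": 0, "gripper": 0.2}, {"slide": [0, 0, 0.008], "spin": 0, "gripper": 0.2}, {"slide": [0, 0, 0.012], "spin": 0, "gripper": 0.2}, {"slide": [0, 0, 0.015], "spin": 0, "gripper": 0.2}, {"slide": [0, 0, 0.018], "spin": 0, "gripper": 0.2}, {"slide": [0, 0, 0.019], "spin": 0, "gripper": 0.2}, {"slide": [0, 0, 0.019], "spin": 0, "gripper": 0.2}]}}

```text
t: 24.03
tool_pos: [0.4478, -0.0363, 0.0866]
tool_rot: [3.112, 0.388, 0.031]
contact_force: [9.4, 2.6, 12.2]
opening: 0.0634
grip_force: 36.5
```

Emit:
{"op": "arm_command", "data": {"increments": [{"slide": [0, 0, 0.002], "spin": 0, "gripper": 0.2}, {"slide": [0, 0, 0.004], "spin": 0, "gripper": 0.2}, {"slide": [0, 0, 0.004], "spin": 0, "gripper": 0.2}]}}

```text
t: 24.28
tool_pos: [0.4473, -0.0366, 0.0821]
tool_rot: [3.112, 0.389, 0.029]
contact_force: [8.7, 2.1, 13.1]
opening: 0.0634
grip_force: 36.7
```

Emit:
{"op": "arm_command", "data": {"increments": [{"slide": [0, 0, 0.002], "spin": 0, "gripper": 0.2}, {"slide": [0, 0, 0.003], "spin": 0, "gripper": 0.2}, {"slide": [0, 0, 0.003], "spin": 0, "gripper": 0.2}]}}

```text
t: 24.53
tool_pos: [0.4467, -0.0366, 0.0786]
tool_rot: [3.112, 0.389, 0.026]
contact_force: [8.1, 1.0, 10.9]
opening: 0.0634
grip_force: 37.0
```

Emit:
{"op": "arm_command", "data": {"increments": [{"slide": [0, 0, 0.002], "spin": 0, "gripper": 0.2}, {"slide": [0, 0, 0.004], "spin": 0, "gripper": 0.2}, {"slide": [0, 0, 0.004], "spin": 0, "gripper": 0.2}]}}

```text
t: 24.78
tool_pos: [0.4472, -0.0367, 0.0769]
tool_rot: [3.113, 0.389, 0.023]
contact_force: [-4.3, 3.2, 30.2]
opening: 0.0633
grip_force: 39.1
```

```bash
python3 - <<'E'
from h import *
o=status.get_obs();print(o["contact_force"])
d=grab("wrist","w12");T=np.linalg.inv(d["view"])@np.linalg.inv(np.array(d["mount"]));yw=np.arctan2(T[1,0],T[0,0])
A=plate(.035);P=A[A[:,0]>.015]
for tl in(0,2,4,6,8,10):
    b=max((fit([d],P,[*(T@np.r_[x0,0,0,1])[:2],yw,0],np.radians(tl),4,(2,1)) for x0 in(-.004,0,.004,.008)),key=lambda r:r[1])
    l=np.linalg.inv(T)@np.r_[b[0][:2],b[0][3],1];print(tl,(l[:3]*1e3).round(1),b[0][3].round(4),b[1].round(1))
E
```

```text
[-4.3037448   3.15447132 30.22364498]
0 [-1.   0.5 77.2] -0.0003 86.1
2 [ 0.3  0.5 78.5] -0.0016 85.8
4 [ 1.7  0.5 79.9] -0.0029 84.3
6 [ 3.1  0.5 81.2] -0.0043 81.8
8 [ 4.5  0.4 83. ] -0.0061 79.4
10 [ 6.1  0.3 84. ] -0.007 77.4
```

Emit:
{"op": "arm_command", "data": {"increments": [{"slide": [0, 0, -0.003], "spin": 0, "gripper": 0.8}, {"slide": [0, 0, -0.004], "spin": 0, "gripper": 0.8}, {"slide": [0, 0, -0.004], "spin": 0, "gripper": 0.8}, {"slide": [0, 0, -0.004], "spin": 0, "gripper": 0.8}]}}

```text
t: 25.17
tool_pos: [0.4397, -0.0352, 0.0724]
tool_rot: [3.117, 0.39, 0.001]
contact_force: [-0.1, 0.1, -0.2]
opening: 0.0766
grip_force: 0.0
```

Emit:
{"op": "arm_command", "data": {"increments": [{"slide": [0, 0, 0], "spin": 0, "gripper": 0.2}, {"slide": [0, 0, 0], "spin": 0, "gripper": 0.2}, {"slide": [0, 0, 0], "spin": 0, "gripper": 0.2}, {"slide": [0, 0, 0], "spin": 0, "gripper": 0.2}, {"slide": [0, 0, 0], "spin": 0, "gripper": 0.2}]}}

```text
t: 25.58
tool_pos: [0.4395, -0.0352, 0.0721]
tool_rot: [3.117, 0.39, -0.001]
contact_force: [-1.3, -1.2, 1.9]
opening: 0.0634
grip_force: 33.0
```

Emit:
{"op": "arm_command", "data": {"increments": [{"slide": [0, 0, -0.01], "spin": 0, "gripper": 0.2}, {"slide": [0, 0, -0.05], "spin": 0, "gripper": 0.2}, {"slide": [0, 0, -0.09], "spin": 0, "gripper": 0.2}, {"slide": [0, 0, -0.13], "spin": 0, "gripper": 0.2}, {"slide": [0, 0, -0.17], "spin": 0, "gripper": 0.2}, {"slide": [0.06, 0, -0.21], "spin": 0, "gripper": 0.2}, {"slide": [0.06, 0, -0.24], "spin": 0, "gripper": 0.2}, {"slide": [0.06, 0, -0.24], "spin": 0, "gripper": 0.2}]}}

```text
t: 26.25
tool_pos: [0.5009, -0.0197, 0.3193]
tool_rot: [3.115, 0.392, 0.016]
contact_force: [-0.2, -0.4, -0.3]
opening: 0.0638
grip_force: 34.3
```

```bash
python3 - <<'E'
from h import *
# side view position: stack at tool (+.02,-.13)
c,s=np.cos(.26),np.sin(.26);t=np.array([.546,.104])-np.array([c,s])*.02+np.array([s,-c])*.13
print(t);go([*t,.315],.26);print(status.get_obs()["tool_pos"])
E
```

```text
[ 0.56009267 -0.02677231]
slide mm [55.6 21.5  5. ] spin -0.56 t 26.25
[ 0.50086052 -0.01971175  0.3193174 ]
```

Emit:
{"op": "arm_command", "data": {"increments": [{"slide": [0.04, 0.02, 0.005], "spin": -0.5, "gripper": 0.2}, {"slide": [0.056, 0.0215, 0.005], "spin": -0.5, "gripper": 0.2}, {"slide": [0.056, 0.0215, 0.005], "spin": -0.5, "gripper": 0.2}, {"slide": [0.056, 0.0215, 0.005], "spin": -0.5, "gripper": 0.2}, {"slide": [0.056, 0.0215, 0.005], "spin": -0.5, "gripper": 0.2}, {"slide": [0.056, 0.0215, 0.005], "spin": -0.5, "gripper": 0.2}, {"slide": [0.056, 0.0215, 0.005], "spin": -0.5, "gripper": 0.2}, {"slide": [0.056, 0.0215, 0.005], "spin": -0.5, "gripper": 0.2}]}}

```text
t: 26.92
tool_pos: [0.5567, -0.0271, 0.3073]
tool_rot: [-3.115, -0.404, -0.0]
contact_force: [-0.3, -0.7, -0.4]
opening: 0.0637
grip_force: 34.3
```

```bash
python3 - <<'E'
from h import *
o=status.get_obs();print(o["tool_pos"],o["dq"].round(2),yaw())
d=grab("wrist","w13");T=np.linalg.inv(d["view"])@np.linalg.inv(np.array(d["mount"]));yw=np.arctan2(T[1,0],T[0,0])
for x,y in((0,0),(.003,0),(-.003,0),(0,.002),(0,-.003)):
  for f in(3,4):
    p,s=fit([d],plate(.125),[.546+x,.104+y,.26,0],0,f,(2,1));print(p.round(4),s.round(1),((np.linalg.inv(T)@np.r_[p[:2],.1,1])*1e3).round(1),np.degrees(p[2]-yw).round(2))
held(d,.035,.072,(.0066,.003,.009))
d10=load("w10")
for x in(0,.003,-.002): p,s=fit([d,d10],plate(.125),[.546+x,.104,.26,0],0,4,(2,1));print("joint",p.round(4),s.round(1))
E
```

```text
[ 0.5567441  -0.02714825  0.30728169] [ 0.    0.   -0.01  0.   -0.    0.  ] 0.2578273443244557
[0.5462 0.1043 0.257  0.    ] 74.6 [  23.3 -129.8  207.3 1000. ] -0.05
[0.5471 0.1035 0.2601 0.0017] 75.3 [  24.  -128.8  207.3 1000. ] 0.13
[0.5462 0.1043 0.2571 0.    ] 74.6 [  23.3 -129.8  207.3 1000. ] -0.04
[0.5471 0.1035 0.2601 0.0017] 75.3 [  24.  -128.8  207.3 1000. ] 0.13
[0.5462 0.1043 0.257  0.    ] 74.6 [  23.3 -129.8  207.3 1000. ] -0.05
[0.5471 0.1035 0.2601 0.0017] 75.3 [  24.  -128.8  207.3 1000. ] 0.13
[0.546  0.104  0.2625 0.    ] 74.8 [  23.1 -129.6  207.3 1000. ] 0.27
[0.5471 0.1035 0.2601 0.0017] 75.3 [  24.  -128.8  207.3 1000. ] 0.13
[0.5462 0.1043 0.257  0.    ] 74.6 [  23.3 -129.8  207.3 1000. ] -0.05
[0.5471 0.1035 0.2601 0.0017] 75.3 [  24.  -128.8  207.3 1000. ] 0.13
held [ 6.5  0.6 72. ] -0.21 81.9 4: [ 6.4  0.6 71.6] -0.14 82.2
held [ 6.5  0.6 72. ] -0.21 81.9 4: [ 6.4  0.6 71.6] -0.14 82.2
held [ 6.5  0.6 72. ] -0.21 81.9 4: [ 6.4  0.6 71.6] -0.14 82.2
joint [0.5471 0.1036 0.2595 0.0015] 141.2
joint [0.5471 0.1036 0.2595 0.0015] 141.2
joint [0.5471 0.1036 0.2595 0.0015] 141.2
```

Emit:
{"op": "arm_command", "data": {"increments": [{"slide": [0.017, -0.04, 0], "spin": -0.3, "gripper": 0.2}, {"slide": [0.017, -0.08, 0], "spin": -0.3, "gripper": 0.2}, {"slide": [0.017, -0.115, 0.01], "spin": -0.3, "gripper": 0.2}, {"slide": [0.017, -0.1302, 0.04], "spin": -0.3, "gripper": 0.2}, {"slide": [0.017, -0.1302, 0.07], "spin": -0.3, "gripper": 0.2}, {"slide": [0.017, -0.1302, 0.09], "spin": -0.3, "gripper": 0.2}, {"slide": [0.017, -0.1302, 0.096], "spin": -0.3, "gripper": 0.2}, {"slide": [0.017, -0.1302, 0.096], "spin": -0.3, "gripper": 0.2}]}}

```text
t: 27.63
tool_pos: [0.5392, 0.103, 0.209]
tool_rot: [-3.114, -0.412, 0.007]
contact_force: [-0.8, -0.0, -0.8]
opening: 0.0636
grip_force: 34.3
```

Emit:
{"op": "arm_command", "data": {"increments": [{"slide": [0, 0, 0], "spin": 0, "gripper": 0.2}, {"slide": [0, 0, 0], "spin": 0, "gripper": 0.2}, {"slide": [0, 0, 0], "spin": 0, "gripper": 0.2}, {"slide": [0, 0, 0], "spin": 0, "gripper": 0.2}, {"slide": [0, 0, 0], "spin": 0, "gripper": 0.2}, {"slide": [0, 0, 0], "spin": 0, "gripper": 0.2}]}}

```text
t: 28.13
tool_pos: [0.5409, 0.1029, 0.2119]
tool_rot: [3.114, 0.412, 0.002]
contact_force: [0.3, 0.2, -2.0]
opening: 0.0634
grip_force: 34.3
```

```bash
python3 - <<'E'
from h import *
d=load("w13");T=np.linalg.inv(d["view"])@np.linalg.inv(np.array(d["mount"]))
t=(T@np.r_[.0169,-.1302,0,1])[:2];print(t)
o=status.get_obs();print(o["tool_pos"],yaw(),o["contact_force"].round(1));go([*t,.192],.262)
E
```

```text
[0.53988706 0.10305732]
[0.54089213 0.10290439 0.211891  ] 0.26287538515647074 [ 0.3  0.2 -2. ]
slide mm [-1.  -0.4 19.9] spin 0.05 t 28.13
```

Emit:
{"op": "arm_command", "data": {"increments": [{"slide": [-0.001, -0.0004, 0.006], "spin": 0, "gripper": 0.2}, {"slide": [-0.001, -0.0004, 0.01], "spin": 0, "gripper": 0.2}, {"slide": [-0.001, -0.0004, 0.013], "spin": 0, "gripper": 0.2}, {"slide": [-0.001, -0.0004, 0.015], "spin": 0, "gripper": 0.2}, {"slide": [-0.001, -0.0004, 0.017], "spin": 0, "gripper": 0.2}, {"slide": [-0.001, -0.0004, 0.0185], "spin": 0, "gripper": 0.2}, {"slide": [-0.001, -0.0004, 0.0185], "spin": 0, "gripper": 0.2}]}}

```text
t: 28.72
tool_pos: [0.5394, 0.1031, 0.1923]
tool_rot: [-3.114, -0.412, 0.001]
contact_force: [0.5, 0.4, -1.0]
opening: 0.0637
grip_force: 34.3
```

Emit:
{"op": "arm_command", "data": {"increments": [{"slide": [0, 0, 0.001], "spin": 0, "gripper": 0.2}, {"slide": [0, 0, 0.002], "spin": 0, "gripper": 0.2}, {"slide": [0, 0, 0.002], "spin": 0, "gripper": 0.2}]}}

```text
t: 28.97
tool_pos: [0.5399, 0.1032, 0.192]
tool_rot: [3.114, 0.412, 0.001]
contact_force: [-2.4, -1.2, 4.2]
opening: 0.0637
grip_force: 34.7
```

Seated at the expected height (contact at TCP 0.192). Release, retreat and check.

Emit:
{"op": "arm_command", "data": {"increments": [{"slide": [0, 0, 0], "spin": 0, "gripper": 0.9}, {"slide": [0, 0, 0], "spin": 0, "gripper": 0.9}, {"slide": [0, 0, 0], "spin": 0, "gripper": 0.9}, {"slide": [0, 0, 0], "spin": 0, "gripper": 0.9}]}}

```text
t: 29.3
tool_pos: [0.5395, 0.1031, 0.1906]
tool_rot: [-3.114, -0.412, -0.0]
contact_force: [0.5, 0.3, -0.4]
opening: 0.0815
grip_force: 0.0
```

Emit:
{"op": "arm_command", "data": {"increments": [{"slide": [0, 0, -0.02], "spin": 0, "gripper": 1}, {"slide": [0, 0, -0.06], "spin": 0, "gripper": 1}, {"slide": [0, 0, -0.1], "spin": 0, "gripper": 1}, {"slide": [0, 0, -0.14], "spin": 0, "gripper": 1}, {"slide": [0, 0, -0.16], "spin": 0, "gripper": 1}, {"slide": [0, 0, -0.16], "spin": 0, "gripper": 1}, {"slide": [0, 0, -0.16], "spin": 0, "gripper": 1}, {"slide": [0, 0, -0.16], "spin": 0, "gripper": 1}]}}

```text
t: 29.97
tool_pos: [0.5391, 0.1031, 0.3492]
tool_rot: [-3.114, -0.412, 0.003]
contact_force: [-0.4, -0.6, -0.2]
opening: 0.0855
grip_force: 0.0
```

```bash
python3 - <<'E'
from h import *
d=grab("wrist","w14");s=grab("side","side1");c=grab("scene","scene1")
for x in(0,.003):
  for f in(3,4): p,q=fit([d],plate(.155),[.545+x,.104,.26,0],0,f,(2,1));print(p.round(4),q.round(1))
# movement check of the bottom box & bystanders in the side camera
a=cv2.imread("pics/side0.png");b=cv2.imread("pics/side1.png")
f=lambda i:np.hstack([cv2.resize(i[225:315,225:335],(330,270),interpolation=3),cv2.resize(i[130:230,225:355],(350,270),interpolation=3)])
g=cv2.imread("pics/scene1.png")[200:290,220:330]
cv2.imwrite("pics/final.png",np.vstack([np.hstack([f(b)]),f(a)]))
for n,(x0,y0,x1,y1) in dict(tower=(236,240,262,305),spool=(283,420,308,462),glue=(315,195,345,222),tin=(385,295,425,328),boxfoot=(268,278,330,296)).items():
    A=cv2.cvtColor(a[y0:y1,x0:x1],6).astype(np.float32);B=cv2.cvtColor(b[y0:y1,x0:x1],6).astype(np.float32)
    print(n,np.round(cv2.phaseCorrelate(A,B),2))
E
```

```text
[0.5463 0.1043 0.2813 0.    ] 65.5
[0.5464 0.1044 0.2807 0.0008] 65.7
[0.546  0.1048 0.2702 0.    ] 65.2
[0.5464 0.1044 0.2807 0.0008] 65.7Traceback (most recent call last):
  File "<stdin>", line 12, in <module>
    return _wrapfunc(a, 'round', decimals=decimals, out=out)
    return _wrapit(obj, method, *args, **kwds)
    conv = _array_converter(obj)
ValueError: setting an array element with a sequence. The requested array has an inhomogeneous shape after 1 dimensions. The detected shape was (2,) + inhomogeneous part.
```

View pics/final.png

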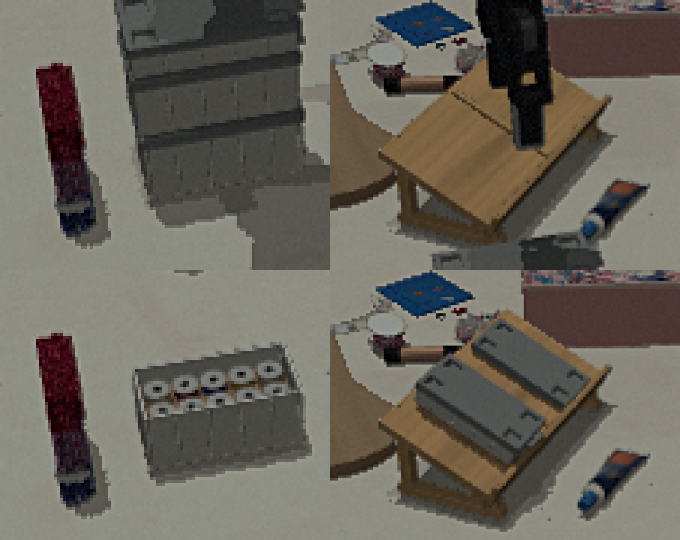

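```bash
python3 -c "
from station import order
print(order.finish_job())"
```

```text
the job is handed in; nothing more can be done
None
```

The stack is built and handed in after about 30 s of robot time: the lid is home on the bottom box, then the medium box, then the shallow box, labels on the same side. In the last side view the bottom box, bead tower and glue look unmoved; I did not compare the spool and tin against the start, because that check failed to run.

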